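# Put the weights back on the balance rack

### The arm

A 7-joint arm with a two-finger parallel gripper is mounted at the origin on a cart in front of the work surface, level with it; the furniture and walls round the work are solid. World frame = base frame: x ahead of the robot, y to its left, z up, the work surface at z = 0. Lengths are in m, angles in rad, forces in N, time in s.
With the tool pointing down it reaches from about 0.425 to 0.95 m from the base axis. Payload 4.7 kg.
Tool frame: the origin (TCP) lies on the centre line of the jaws, within the pads' length; the fingertips stand 11 mm ahead of it and the grasp point (between the pads) lies 8 mm behind it; z points along the fingers, y is the direction in which the jaws open and shut (so a half turn about z gives the same grasp; the last joint's range is limited). The gripper opens to 85 mm and grips with 20 to 120 N. Pads are 22 mm wide; open, the fingers measure 114 mm over their backs; the gripper's body (76 mm by 85 mm) begins 54 mm behind the grasp point. The pads swing forward as they close: fully open they stand 13 mm farther back than shut.
Start: joints at [-1.269, 0.469, -0.049, 1.532, 0.024, 1.141, -0.082], TCP at [0.219, 0.638, 0.242] pointing down, gripper open.
Joint ranges: [-2.59, 2.59], [-0.33, 1.99], [-1.39, 1.29], [0.1, 2.45], [-1.04, 4.18], [0.21, 1.99], [-2.66, 2.66]. Speed limits (rad/s): [2.57, 2.57, 3.14, 3.14, 3.14, 3.14, 3.14].

### API

Orientations are given as a unit quaternion [x, y, z, w].
In Python, from station import env, cams gives the robot as it stands. The module is installed in compiled form; this text tells all that it offers.
- The arm moves only by the shell command python3 -m jog 'ROWS' [OPENING] [FORCE]. ROWS is JSON, a list of rows, each an object of numbers: "x", "y", "z": the shift along the tool's x, y, z in m; "roll": the turn about the tool's z in rad. In form: [{"x": .., "y": .., "z": .., "roll": ..}, ...]. A call has 1 to 8 rows; each row shifts and turns the commanded pose from where the row before left it, along the tool's axes as they then stand; what a row does not reach is not made up. A row lasts 1/10 s, in which the tool goes at most 50 mm and 8.59 degrees, less where a joint would pass 70% of its speed; a pose out of reach is approached as far as the arm can. A call with a gripper value outside its range is refused whole. OPENING is the finger opening in m, from 0 to 0.0854, set as the call begins (- or left out, the last holds). The fingers move at their own pace and stop on an object; FORCE is the grip in N (left out, the last holds). Time passes only in rows, so rows that do not move let the fingers close. It gives the time, the measured TCP pose, the force and the opening at its end, in the units of the state.
- env.read_state(): the state, without advancing time (a new reading comes with each control period).
- cams.snapshot(name): name is "scene" or "side" or "wrist"; returns the picture (420x560x3 uint8, red, green, blue); there is no depth.
- cams.get_calibration(name): a dict with "fx", "fy", "cx", "cy" (pixels), "origin" and "attitude" of the camera in the world. Camera axes: x right, y up, looking along -z (the intrinsics and any distortion apply to the point x, -y, -z); pixel columns grow to the right and rows downward; lengths in m; the calibration is good to about 2 mm. A picture is of the moment at which its call begins: read the wrist's pose just before it. get_calibration takes no time and is no camera call; for the wrist camera it gives the pose at the moment of the call.
- env.finish_job(): hands the job in, once; it reports no verdict.
The state is a dict: "clock": time; "qpos": joint angles; "qvel": joint speeds; "joint_torque": joint torques, N m; "position": TCP position; "ee_rot": TCP orientation; "contact_force": force on the tool from outside, world axes, zero at the start; "torque": the same for the moment, N m; "gripper_width": opening from 0.0 (shut) to 1.0 (fully open).
Only numpy, scipy, OpenCV 4.12 (cv2) and the standard library are available. Lean on these libraries where they do the work, as an engineer would, in place of code of your own. Each camera call takes 0.05 s, during which the arm holds its last target.

### The job

Hang the two loose weights by their loops on the two empty front hooks of the pivoting bar, one at each end: first the big one at the end that stands high, then, once it hangs freely and the bar has swung over, the small one at the other end, so that the bar finishes level. Do not let the bar tip noticeably further than it does at the start, leave the two weights on the rear hooks hanging, and do not disturb the other things on the bench.

Things in the scene. Friction and masses are not known exactly. Their poses are not given: they have to be found in the camera images.
- rack: Fixed balance rack: dark steel foot 130 x 100 x 12 mm, post and pivoting aluminium bar, 300 (y) x 20 (x) x 18 mm, centred on its pivot 135 mm above the bench. Two hooks on each face; the rear ones carry one big and one small weight. Origin under the foot's centre, z up, +y along the bar to its left end, -x is the front (towards the robot, within 7 degrees).
- bar (a joint): Tilt of the bar in rad about the rack's x axis: 0 level, positive: LEFT (+y) end high, negative: right end high; stops at +-0.2. A centring spring (4.2 N m/rad) and a damper act on the pivot; it starts tipped about 0.07 rad, low at the big hung weight, and settles within about a second of a change of load.
- hook_left (a point): Middle of the seat of the empty front hook at the left (+y) end, on its axis, 120 mm from the pivot, 30 mm in front of the bar's centre line. Steel peg, 10 mm diameter, straight out along the rack's -x, turned up at its free end: the tip stands 15 mm above the axis, its outer face is 59 mm from the bar's centre line. Moves with the bar.
- hook_right (a point): The same for the right (-y) end of the bar.
- weight_big: Big loose weight standing on the bench: upright aluminium drum, 62 mm diameter, 48 mm high, 0.4 kg, a flat steel loop on top (see its eye) and above that a black grip tab, 16 (x) x 14 (y) mm, from 60 to 98 mm above the drum top; 146 mm in all. Origin at the centre of the underside, z up. The hook passes through the loop along the weight's x, either way round.
- weight_big_eye (a point): Top of the window in the big loose weight's loop: underside of its peak, 56 mm above the drum top, 104 mm above the weight's underside; 8 mm above the hook's axis when hung. The loop is 12 mm thick (x) and 44 mm wide (y); its window is 32 mm wide, straight for 34 mm above the drum, then narrows like a gable roof to the peak.
- weight_small: Small loose weight standing on the bench: aluminium drum, 44 mm diameter, 30 mm high, 0.15 kg, with the very same loop and tab as the big one (tab from 60 to 98 mm above the drum top; 128 mm in all). Origin at the centre of the underside, z up.
- weight_small_eye (a point): Top of the window in the small loose weight's loop: underside of its peak, 86 mm above the weight's underside. Window as on the big weight.
- hung_big_eye (a point): Top of the loop's window of the big weight that already hangs on the rear hook of one end (same shape and mass as the loose big one).
- hung_small_eye (a point): The same of the small weight that already hangs on the rear hook of the other end.
- tape_measure: Yellow and black tape measure, 33 x 79 x 65 mm, standing to the left of the work; bystander. Origin at the centre of its underside.
- putty_tin: Brown round tin, 62 mm diameter, 23 mm high, to the right of the work; bystander. Origin at the centre of its underside.
- mug: Green and white mug, 88 mm high, at the far left; bystander. Origin at the centre of its underside.
Things that resemble listed ones, but are neither listed nor needed, are in the scene too. Leave any blue look-alike of the part that bears hung_big_eye alone.

How it is judged:
By the outcome, as a careful person would: the job done as asked, in the order asked, and still so for the second after the job is handed in, with the robot touching nothing.
It also fails if it takes over 54 s, if anything falls off the work surface, if the arm or the gripper's body presses on something with over 40 N, if the wrist force passes 120 N, or if a joint passes its speed limit or range.

## Working session

There is one attempt and no reset: what is moved stays moved. The work goes in short steps, Python scripts to look and compute and a shell command to move; the robot and the scene stay as the last step left them, time stands still between calls to the robot, and variables do not carry over. Pictures are saved under pics/ and viewed, and the job is handed in when it is done.

```bash
mkdir -p pics; ls; python3 - <<'E'
from station import env, cams
import cv2
s=env.read_state()
print({k:s[k] for k in('clock','position','ee_rot','contact_force','gripper_width')})
for n in('scene','side','wrist'):
    c=cams.get_calibration(n); print(n,c)
    cv2.imwrite(f'pics/{n}0.png',cams.snapshot(n)[:,:,::-1])
E
```

```text
pics
{'clock': 0.0, 'position': array([0.21905938, 0.63790144, 0.24125289]), 'ee_rot': array([ 1.64631519e-01,  9.86354682e-01, -9.44008448e-04, -1.16836451e-04]), 'contact_force': array([-0.15486763, -0.3196856 ,  0.68628951]), 'gripper_width': 1.0010637736093726}
scene {'fx': 422.03169371754547, 'fy': 422.03169371754547, 'cx': 270.21007119631844, 'cy': 209.2087252465042, 'origin': array([ 0.12914274, -0.63278735,  1.16101133]), 'attitude': array([ 0.3133535 , -0.08573887, -0.24130352,  0.91445669])}
side {'fx': 477.03274127264837, 'fy': 477.03274127264837, 'cx': 275.22091798792206, 'cy': 210.1268387118761, 'origin': array([-0.03048561, -0.83453555,  0.92678771]), 'attitude': array([ 0.42429969, -0.12129221, -0.24468652,  0.86335768])}
wrist {'fx': 333.2466408978572, 'fy': 333.2466408978572, 'cx': 282.9036558645923, 'cy': 210.84871511980853, 'origin': array([0.13958893, 0.66505107, 0.37316667]), 'attitude': array([-0.13344677, -0.09423241,  0.57337483,  0.80284091])}
```

View pics/scene0.png

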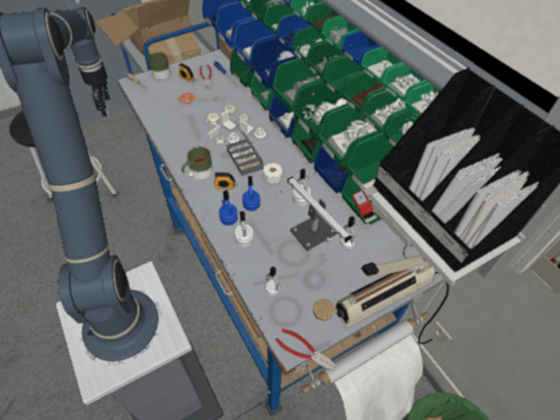

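View pics/side0.png

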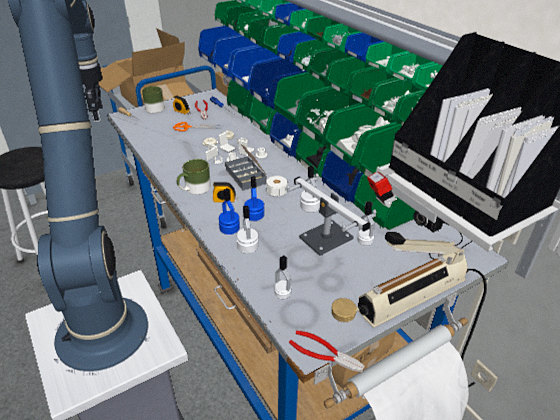

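View pics/wrist0.png

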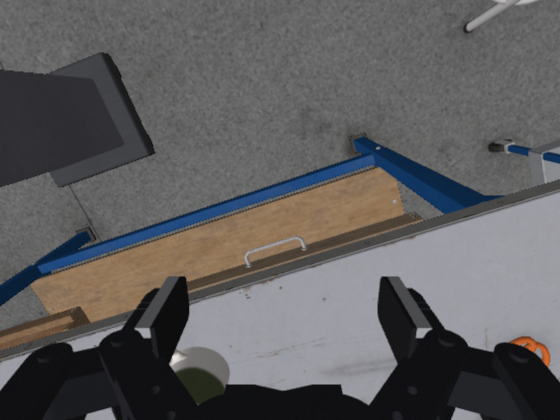

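The scene shows the rack at about (315,225), the big loose weight at (244,235), the small one at (272,285), and two blue decoys at (228,212) and (251,198). The tape is at (225,181), the tin at (323,308) and the mug at (200,163). I'll enlarge the work area next.

```bash
python3 - <<'E'
import cv2
a=cv2.imread('pics/scene0.png')[150:330,180:380]; cv2.imwrite('pics/sc_z.png',cv2.resize(a,None,fx=4,fy=4*0.8,interpolation=cv2.INTER_CUBIC)[:600])
a=cv2.imread('pics/side0.png')[160:310,190:390]; cv2.imwrite('pics/sd_z.png',cv2.resize(a,None,fx=4,fy=4,interpolation=cv2.INTER_CUBIC))
E
```

```text
(no output)
```

View pics/sc_z.png

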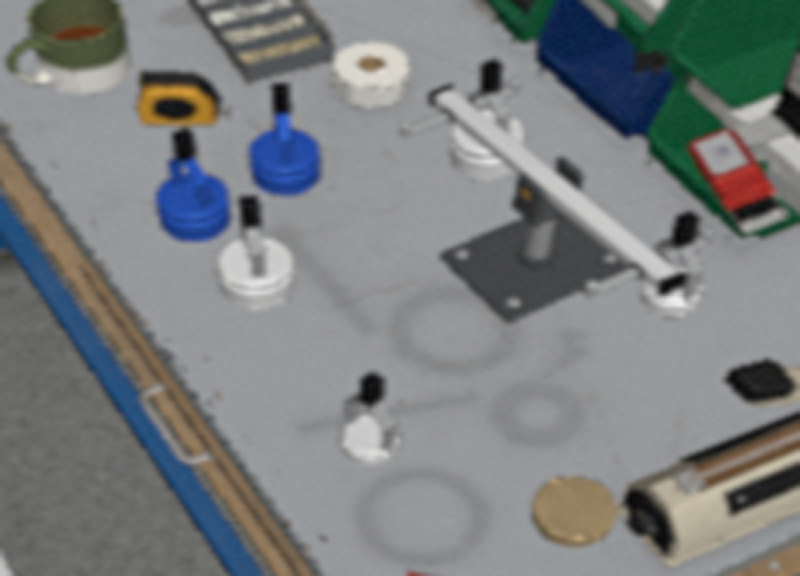

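View pics/sd_z.png

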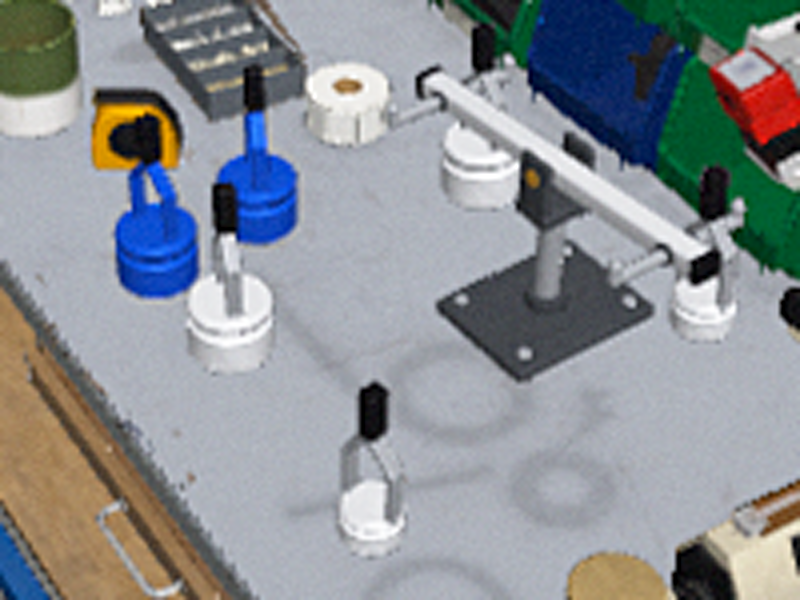

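```bash
cat > h.py <<'E'
import numpy as np, cv2
from scipy.spatial.transform import Rotation as R
from scipy.optimize import least_squares
def ray(c,u,v):
    d=np.array([(u-c['cx'])/c['fx'],-(v-c['cy'])/c['fy'],-1.]); d=R.from_quat(c['attitude']).apply(d)
    return np.array(c['origin']),d/np.linalg.norm(d)
def plane(c,u,v,z):
    o,d=ray(c,u,v); return o+d*(z-o[2])/d[2]
def tri(*obs):
    A=np.zeros((3,3));b=np.zeros(3);rs=[]
    for c,u,v in obs:
        o,d=ray(c,u,v);P=np.eye(3)-np.outer(d,d);A+=P;b+=P@o;rs.append((P,o))
    p=np.linalg.solve(A,b); return p,[np.linalg.norm(P@(p-o))*1e3 for P,o in rs]
def proj(c,p):
    q=R.from_quat(c['attitude']).inv().apply(np.asarray(p,float)-c['origin'])
    return np.stack([c['cx']+c['fx']*q[...,0]/-q[...,2],c['cy']-c['fy']*q[...,1]/-q[...,2]],-1)
E
python3 - <<'E'
from h import *
from station import cams
S=cams.get_calibration('scene');D=cams.get_calibration('side')
sc=lambda x,y:(S,180+x/4-.375,150+y/3.2-.34)
sd=lambda x,y:(D,190+x/4-.375,160+y/4-.375)
for n,a,b in [('bigtabtop',(250,202),(225,190)),('smalltabtop',(371,380),(374,388)),('Rhooktip',(592,289),(616,275)),('Lhooktip',(406,128),(394,118)),
  ('barendR',(672,281),(704,264)),('barendL',(441,97),(429,80)),('hungbig tab',(491,67),(483,30)),('hungsmall tab',(687,220),(714,172)),('tin',(575,505),(618,580))]:
    p,e=tri(sc(*a),sd(*b)); print(n,p.round(4),np.round(e,1))
for n,a,h in [('footF',(510,320),.012),('footL',(442,257),.012)]: print(n,plane(*sc(*a),h).round(4))
for n,a,h in [('footF',(523,377),.012),('footL',(440,305),.012),('footR',(652,310),.012),('smallbase',(370,545),0),('bigbase',(232,368),0),('tape',(136,130),.065),('tin',(618,580),.023)]: print(n,plane(*sd(*a),h).round(4))
E
```

```text
bigtabtop [0.4458 0.0851 0.1408] [0.5 0.5]
smalltabtop [ 0.4335 -0.1224  0.1291] [0. 0.]
Rhooktip [ 0.6166 -0.1249  0.1403] [0.3 0.3]
Lhooktip [0.6062 0.1214 0.1199] [0.1 0.1]
barendR [ 0.6721 -0.1464  0.1406] [0.5 0.5]
barendL [0.6468 0.1355 0.131 ] [0.6 0.6]
hungbig tab [0.6823 0.1197 0.1718] [0.4 0.4]
hungsmall tab [ 0.6935 -0.1221  0.1911] [0.7 0.7]
tin [ 0.5261 -0.2574  0.0311] [0.1 0.1]
footF [ 0.5995 -0.0598  0.012 ]
footL [0.5921 0.0331 0.012 ]
footF [ 0.5968 -0.0632  0.012 ]
footL [0.5904 0.0315 0.012 ]
footR [ 0.7195 -0.0545  0.012 ]
smallbase [ 0.4274 -0.1302  0.    ]
bigbase [0.4333 0.0635 0.    ]
tape [0.4697 0.2779 0.065 ]
tin [ 0.5311 -0.2521  0.023 ]
```

```bash
python3 -m jog '[{"z":-0.036,"roll":-0.139},{"z":-0.036,"roll":-0.139},{"z":-0.036,"roll":-0.139},{"x":-0.014,"y":-0.042},{"x":-0.014,"y":-0.042},{"x":-0.014,"y":-0.042},{"x":-0.014,"y":-0.042},{"x":-0.014,"y":-0.042}]' 0.045 60; python3 -m jog '[{"x":-0.014,"y":-0.042},{"x":-0.014,"y":-0.042},{"x":-0.014,"y":-0.042},{"x":-0.014,"y":-0.042},{"x":-0.014,"y":-0.042},{"x":-0.014,"y":-0.042},{"x":-0.014,"y":-0.042},{"x":-0.014,"y":-0.042}]'
python3 -m jog '[{"x":-0.014,"y":-0.042},{"x":-0.014,"y":-0.042},{"x":-0.014,"y":-0.042},{}]'
python3 - <<'E'
from h import *
from station import env,cams
s=env.read_state();print(s['clock'],s['position'],s['ee_rot'],s['qpos'])
c=cams.get_calibration('wrist');print(c)
print(R.from_quat(c['attitude']).as_matrix())
cv2.imwrite('pics/w1.png',cams.snapshot('wrist')[:,:,::-1])
E
```

```text
0.15 [0.21905488 0.6380231  0.241494  ] [ 1.64610862e-01  9.86358298e-01 -7.48188099e-04 -1.09626433e-04] [-1.26893123  0.46928771 -0.0486034   1.53338939  0.02408573  1.14101253
 -0.0822885 ]
{'fx': 333.2466408978572, 'fy': 333.2466408978572, 'cx': 282.9036558645923, 'cy': 210.84871511980853, 'origin': array([0.13960199, 0.66509662, 0.37330852]), 'attitude': array([-0.13336269, -0.09433733,  0.57335606,  0.80285596])}
[[ 0.32472659 -0.8954825  -0.30440719]
 [ 0.94580682  0.30695444  0.1059643 ]
 [-0.00145003 -0.32231982  0.94662972]]invalid input
invalid input
invalid input
```

View pics/w1.png

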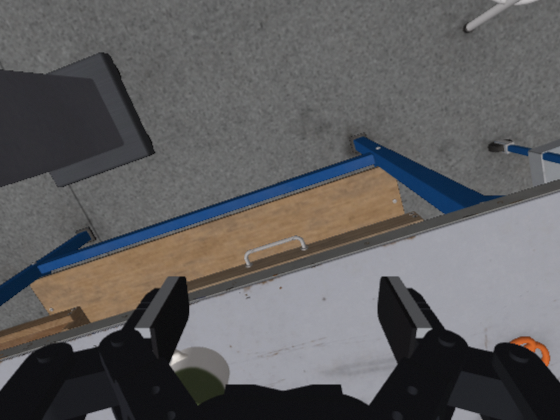

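The call was refused, so each row probably needs all four keys.

```bash
python3 -m jog '[{"x":0,"y":0,"z":-0.036,"roll":-0.139},{"x":0,"y":0,"z":-0.036,"roll":-0.139},{"x":0,"y":0,"z":-0.036,"roll":-0.139},{"x":-0.014,"y":-0.042,"z":0,"roll":0},{"x":-0.014,"y":-0.042,"z":0,"roll":0},{"x":-0.014,"y":-0.042,"z":0,"roll":0},{"x":-0.014,"y":-0.042,"z":0,"roll":0},{"x":-0.014,"y":-0.042,"z":0,"roll":0}]' 0.045 60
```

```text
clock: 1.0
position: [0.3075, 0.4333, 0.3502]
ee_rot: [-0.043, 0.999, 0.0, 0.0]
contact_force: [1.4, -0.0, 0.2]
gripper_width: 0.527
```

```bash
python3 -m jog '[{"x":-0.015,"y":-0.046,"z":0,"roll":0},{"x":-0.015,"y":-0.046,"z":0,"roll":0},{"x":-0.015,"y":-0.046,"z":0,"roll":0},{"x":-0.015,"y":-0.046,"z":0,"roll":0},{"x":-0.015,"y":-0.046,"z":0,"roll":0},{"x":-0.015,"y":-0.046,"z":0,"roll":0},{"x":-0.015,"y":-0.046,"z":0,"roll":0},{"x":-0.015,"y":-0.046,"z":0,"roll":0}]'
python3 -m jog '[{"x":-0.005,"y":-0.02,"z":0,"roll":0},{"x":0,"y":0,"z":0,"roll":0}]'
python3 - <<'E'
from h import *
from station import env,cams
s=env.read_state();print(s['clock'],s['position'],s['ee_rot'],s['qpos'])
c=cams.get_calibration('wrist');print(c)
im=cams.snapshot('wrist');np.save('w1.npy',np.array([c],dtype=object),allow_pickle=True)
cv2.imwrite('pics/w2.png',im[:,:,::-1])
cv2.imwrite('pics/side2.png',cams.snapshot('side')[:,:,::-1])
E
```

```text
clock: 1.8
position: [0.4585, 0.0769, 0.3505]
ee_rot: [-0.043, 0.999, 0.0, 0.0]
contact_force: [1.4, 1.3, -0.2]
gripper_width: 0.527
clock: 2.0
position: [0.4656, 0.0556, 0.3503]
ee_rot: [-0.039, 0.999, -0.0, 0.0]
contact_force: [-0.3, 0.5, 0.2]
gripper_width: 0.528
2.0 [0.46561952 0.05561505 0.3503301 ] [-3.93715992e-02  9.99224562e-01 -3.66843820e-04  1.29436710e-04] [-0.50731408  0.03060953  0.30886565  1.86074589 -0.00899221  1.25155762
  1.45379678]
{'fx': 333.2466408978572, 'fy': 333.2466408978572, 'cx': 282.9036558645923, 'cy': 210.84871511980853, 'origin': array([0.38177671, 0.04905036, 0.48213658]), 'attitude': array([-0.11112028, -0.11992029,  0.72456284,  0.66953723])}
```

View pics/w2.png

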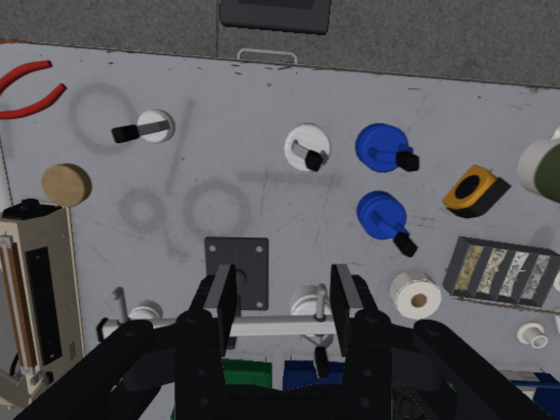

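This wrist view looks down from above. It shows the small weight at (155,126), the big one at (307,147), the decoys at (385,147) and (382,216), the right front hook at (120,292) and the left one at (321,292). I'll enlarge it.

```bash
python3 - <<'E'
import cv2
a=cv2.imread('pics/w2.png')
def z(n,x0,y0,w,h,f): cv2.imwrite(n,cv2.resize(a[y0:y0+h,x0:x0+w],None,fx=f,fy=f,interpolation=cv2.INTER_CUBIC))
z('pics/w2a.png',95,95,250,100,3.2)
z('pics/w2b.png',90,225,260,150,3)
E
```

```text
(no output)
```

View pics/w2a.png

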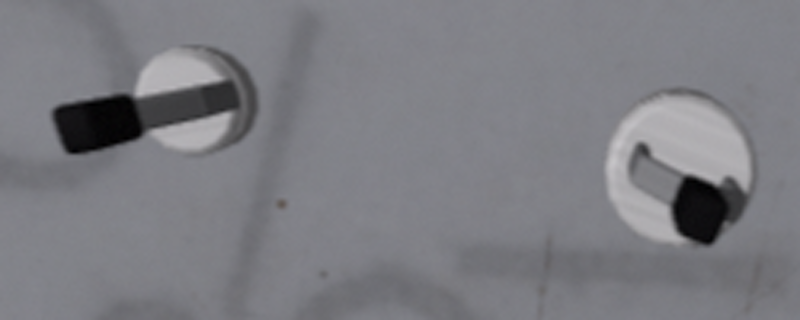

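View pics/w2b.png

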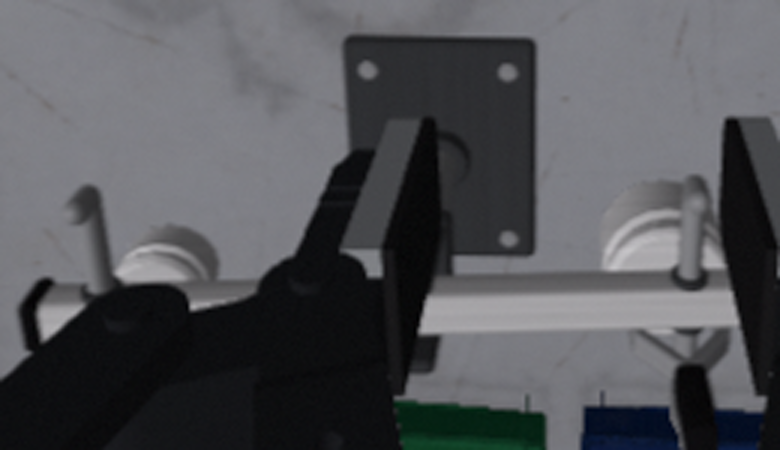

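```bash
python3 - <<'E'
import cv2
a=cv2.imread('pics/w2.png'); b=cv2.imread('pics/side0.png'); c=cv2.imread('pics/scene0.png')
def z(a,x0,y0,w,h,f): return cv2.resize(a[y0:y0+h,x0:x0+w],(w*f,h*f),interpolation=cv2.INTER_CUBIC)
top=cv2.hconcat([z(a,282,120,50,37,8),z(a,110,105,50,37,8)])
bot=cv2.hconcat([z(b,233,203,34,50,8),z(b,267,253,34,50,8)])
cv2.imwrite('pics/z1.png',top)
sc=cv2.hconcat([z(c,230,208,30,50,8),z(c,258,263,30,50,8)])
cv2.imwrite('pics/z2.png',cv2.hconcat([bot]))
E
```

```text
(no output)
```

View pics/z1.png

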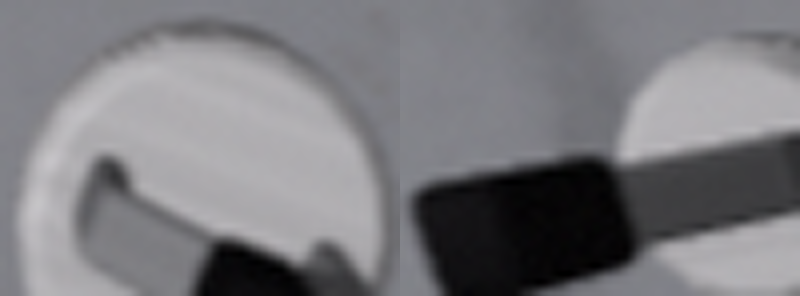

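View pics/z2.png

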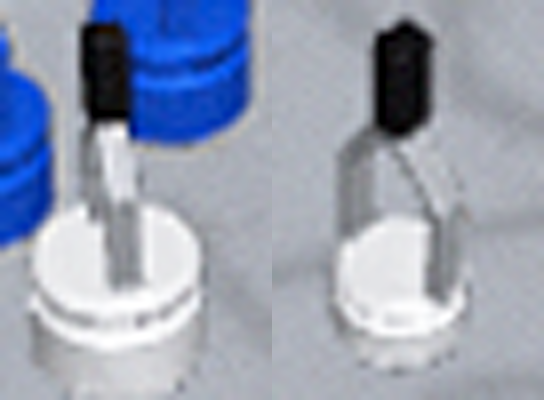

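```bash
cat > m1.py <<'E'
from h import *
from station import cams
D=cams.get_calibration('side')
W=dict(fx=333.2466408978572,fy=333.2466408978572,cx=282.9036558645923,cy=210.84871511980853,origin=np.array([0.38177671,0.04905036,0.48213658]),attitude=np.array([-0.11112028,-0.11992029,0.72456284,0.66953723]))
ang=lambda d:np.degrees(np.arctan2(d[1],d[0]))
def w(x,y,x0,y0,s,z): return plane(W,x0+x/s+.5/s-.5,y0+y/s+.5/s-.5,z)
def s(x,y,x0,y0,k,z): return plane(D,x0+x/k+.5/k-.5,y0+y/k+.5/k-.5,z)
E
python3 - <<'E'
from m1 import *
B=w(681,167,95,95,3.2,.048);S=w(188,99,95,95,3.2,.030);print('drum',B.round(4),S.round(4))
a=w(125,188,282,120,8,.085);b=w(85,245,282,120,8,.085);print('big thickness dir (x axis)',ang(b-a),np.linalg.norm(a-b))
f=s(125,287,233,203,8,.048);print('big foot',f,ang(f-B),np.linalg.norm(f-B))
d=s(116,265,233,203,8,.048);print('big drum side',d)
f1=s(168,295,267,253,8,.030);f2=s(82,232,267,253,8,.030);print('small feet',f1.round(4),f2.round(4),ang(f2-f1),np.linalg.norm(f1-f2),(f1+f2)/2)
o=W['origin'];print('cam az to small',ang(S-o))
# tab tops wrist
print('tab big top', w(700,210,95,95,3.2,.14), 'small tab far end', w(68,130,95,95,3.2,.128))
for p in [(385,147),(382,216)]: print('blue',plane(W,*p,.048))
E
```

```text
drum [0.4397 0.0853 0.048 ] [ 0.4305 -0.1186  0.03  ]
big thickness dir (x axis) -30.337715882078403 0.010169654512146274
big foot [0.43708413 0.06372298 0.048     ] -96.9399362674039 0.02169861460938685
big drum side [0.44012899 0.07569997 0.048     ]
small feet [ 0.4359 -0.1419  0.03  ] [ 0.4271 -0.1044  0.03  ] 103.14103782590594 0.03851704957531266 [ 0.43151652 -0.1231351   0.03      ]
cam az to small -73.80424169576317
tab big top [0.44062003 0.08510047 0.14      ] small tab far end [ 0.43287531 -0.12169061  0.128     ]
blue [0.43201258 0.18512244 0.048     ]
blue [0.52597403 0.19776527 0.048     ]
```

```bash
python3 - <<'E'
import cv2
a=cv2.imread('pics/w2.png'); b=cv2.imread('pics/side0.png'); c=cv2.imread('pics/scene0.png')
def z(a,x0,y0,w,h,f=8): return cv2.resize(a[y0:y0+h,x0:x0+w],(w*f,h*f),interpolation=cv2.INTER_CUBIC)
cv2.imwrite('pics/z3.png',cv2.vconcat([cv2.hconcat([z(b,280,165,50,36),z(c,275,170,50,36)]),cv2.hconcat([z(b,335,210,50,36),z(c,320,225,50,36)])]))
cv2.imwrite('pics/z4.png',cv2.hconcat([z(a,92,278,50,50),z(a,300,278,50,50)]))
E
```

```text
(no output)
```

View pics/z3.png

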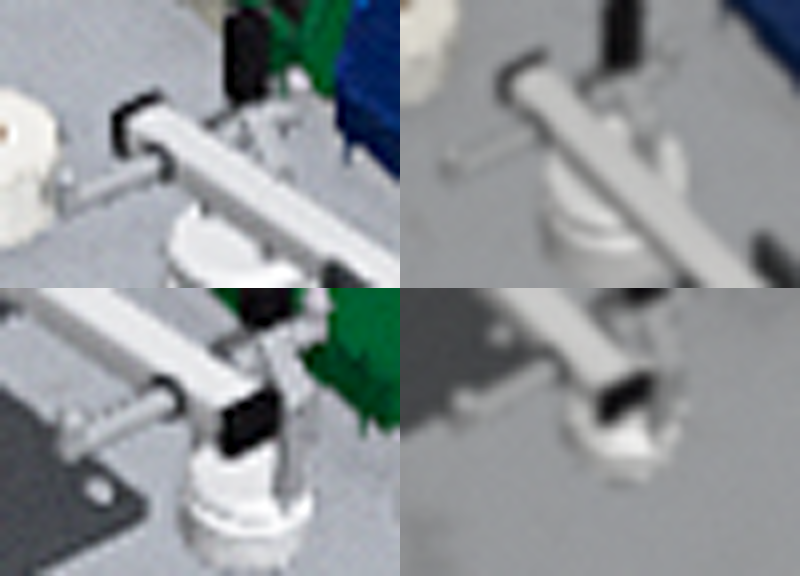

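View pics/z4.png

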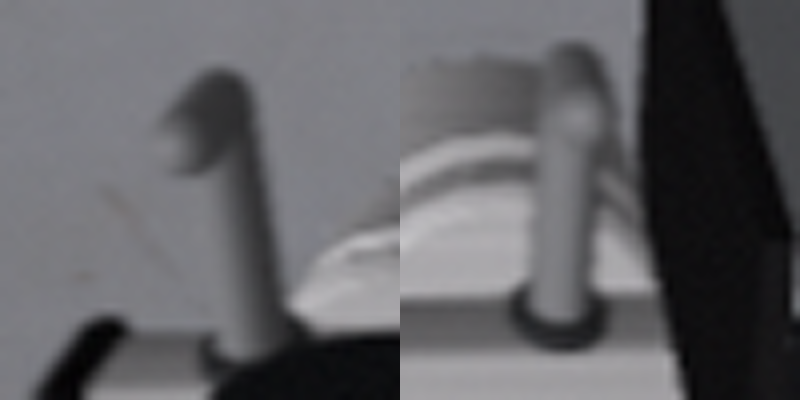

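```bash
python3 - <<'E'
from m1 import *
Sc=cams.get_calibration('scene')
q=lambda c,x,y,x0,y0:(c,x0+x/8-.44,y0+y/8-.44)
def show(n,*o):
    p,e=tri(*o);print(n,p.round(4),np.round(e,1));return p
Rt=show('R tip',q(W,180,148,92,278),q(D,72,128,335,210))
Lt=show('L tip',q(W,178,112,300,278),q(D,65,172,280,165),q(Sc,50,160,275,170))
Rb=show('R base',q(W,255,350,92,278),q(D,176,107,335,210),q(Sc,155,80,320,225))
Lb=show('L base',q(W,160,318,300,278),q(D,163,166,280,165),q(Sc,145,130,275,170))
d=Lb-Rb;print('bar',d,np.degrees(np.arctan2(d[2],np.hypot(*d[:2]))),ang(d),np.linalg.norm(d))
d=Lt-Rt;print('tips',d,ang(d),np.linalg.norm(d))
print('hookdir',ang(Rb-Rt),ang(Lb-Lt))
# foot corners from w2b zoom (x3, origin 90,225)
c=[w(x,y,90,225,3,.012) for x,y in [(347,37),(536,41),(534,254)]]
print(c, ang(c[1]-c[0]),np.linalg.norm(c[1]-c[0]),np.linalg.norm(c[2]-c[1]),'centre',(c[0]+c[2])/2)
E
```

```text
R tip [ 0.6125 -0.1271  0.1525] [0.6 0.6]
L tip [0.5976 0.1116 0.1376] [1.4 1.8 1.8]
R base [ 0.657  -0.1256  0.1402] [1.2 1.5 0.4]
L base [0.6459 0.117  0.1211] [0.9 1.  1.4]
bar [-0.01117618  0.24251106 -0.01911595] -4.502265734872543 92.63862213098105 0.24351989661663292
tips [-0.01484819  0.23870192 -0.01484298] 93.55943507101608 0.23962343049945828
hookdir 1.991381810456596 6.339882047188726
[array([ 0.59307292, -0.05364452,  0.012     ]), array([0.58767151, 0.04268955, 0.012     ]), array([0.71542177, 0.04986229, 0.012     ])] 93.20918650807363 0.09648537763897361 0.12795145859949558 centre [ 0.65424734 -0.00189111  0.012     ]
```

```bash
python3 -m jog '[{"x":0.023,"y":0.032,"z":0,"roll":0},{"x":0,"y":0,"z":0.025,"roll":0.13},{"x":0,"y":0,"z":0.025,"roll":0.13},{"x":0,"y":0,"z":0.025,"roll":0.13},{"x":0,"y":0,"z":0,"roll":0}]' 0.05
python3 - <<'E'
from h import *
from station import env,cams
s=env.read_state();print(s['clock'],s['position'],s['ee_rot'])
c=cams.get_calibration('wrist');print(c['origin'].tolist(),c['attitude'].tolist())
cv2.imwrite('pics/w3.png',cams.snapshot('wrist')[:,:,::-1])
E
```

```text
clock: 2.6
position: [0.4365, 0.0907, 0.2724]
ee_rot: [0.149, 0.989, -0.001, -0.003]
contact_force: [-0.7, -0.0, 0.3]
gripper_width: 0.584
2.6 [0.43647674 0.0907     0.27244651] [ 0.14931581  0.98878332 -0.00146831 -0.00319025]
[0.3570346414542571, 0.1154147556863364, 0.4047494224999198] [-0.1302289329663906, -0.09374501580361391, 0.5861784668626272, 0.7941329246524133]
```

View pics/w3.png

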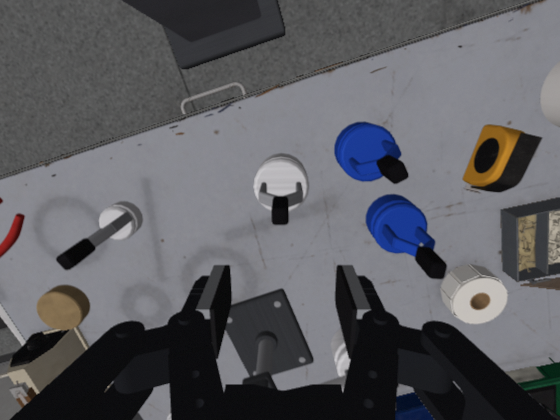

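The big weight is now near the middle at (280,183), and its loop lies nearly horizontal in the image. I'll zoom in to measure its yaw.

```bash
python3 - <<'E'
import cv2
a=cv2.imread('pics/w3.png')
cv2.imwrite('pics/z5.png',cv2.resize(a[150:232,245:320],None,fx=7,fy=7,interpolation=cv2.INTER_CUBIC))
E
```

```text
(no output)
```

View pics/z5.png

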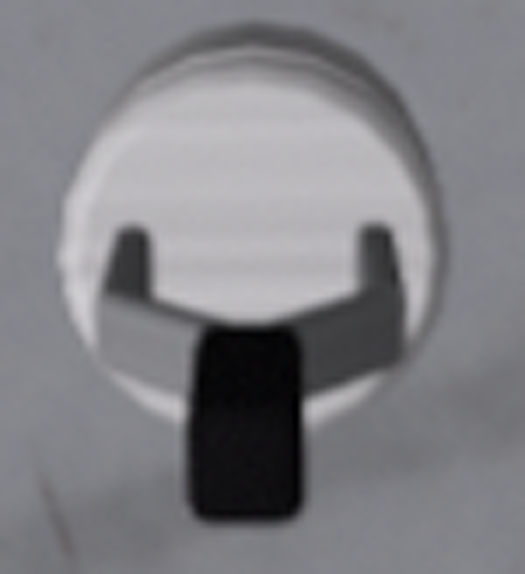

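```bash
python3 - <<'E'
from m1 import *
W.update(origin=np.array([0.3570346414542571,0.1154147556863364,0.4047494224999198]),attitude=np.array([-0.1302289329663906,-0.09374501580361391,0.5861784668626272,0.7941329246524133]))
g=lambda x,y,z:w(x,y,245,150,7,z)
f1,f2=g(133,230,.048),g(377,230,.048);print('feet',f1,f2,ang(f2-f1),np.linalg.norm(f2-f1))
s1,s2=g(107,295,.084),g(403,288,.084);print('shoulders',ang(s2-s1),np.linalg.norm(s2-s1),(s1+s2)/2)
s1,s2=g(100,365,.084),g(403,365,.084);print('shoulders back',ang(s2-s1),np.linalg.norm(s2-s1),(s1+s2)/2)
t1,t2=g(195,510,.146),g(302,510,.146);print('tab top back',ang(t2-t1),np.linalg.norm(t2-t1),(t1+t2)/2)
t1,t2=g(200,418,.146),g(300,418,.146);print('tab top front',ang(t2-t1),np.linalg.norm(t2-t1),(t1+t2)/2)
print('tab mid',g(246,460,.146))
print('drum',g(250,253,.048))
E
```

```text
feet [0.43279773 0.06838262 0.048     ] [0.44405747 0.10494199 0.048     ] 72.88194232485823 0.038254009057350435
shoulders 74.28853618324891 0.042099341554039896 [0.43876959 0.08689061 0.084     ]
shoulders back 72.89537511169307 0.043528757144734004 [0.44904878 0.08317799 0.084     ]
tab top back 72.9103880084127 0.01266083039218658 [0.44827228 0.08374324 0.146     ]
tab top front 72.90079042797579 0.011676886815803025 [0.43738513 0.08732293 0.146     ]
tab mid [0.44220528 0.08532874 0.146     ]
drum [0.4417382  0.08481331 0.048     ]
```

```bash
python3 -m jog '[{"x":-0.007,"y":-0.004,"z":0.02,"roll":0},{"x":0,"y":0,"z":0.04,"roll":0},{"x":0,"y":0,"z":0.04,"roll":0},{"x":0,"y":0,"z":0.033,"roll":0},{"x":0,"y":0,"z":0.01,"roll":0},{"x":0,"y":0,"z":0,"roll":0},{"x":0,"y":0,"z":0,"roll":0}]' 0.05
```

```text
clock: 3.35
position: [0.4464, 0.0842, 0.134]
ee_rot: [0.151, 0.989, 0.001, 0.001]
contact_force: [0.9, 1.2, 0.3]
gripper_width: 0.586
```

```bash
python3 -m jog '[{"x":0.004,"y":0.002,"z":0.005,"roll":0},{"x":0,"y":0,"z":0,"roll":0},{"x":0,"y":0,"z":0,"roll":0}]'
python3 - <<'E'
from h import *
from station import env,cams
cv2.imwrite('pics/w4.png',cams.snapshot('wrist')[:,:,::-1])
E
```

```text
clock: 3.65
position: [0.4418, 0.0869, 0.1279]
ee_rot: [0.151, 0.989, 0.0, 0.001]
contact_force: [-0.8, 0.0, 0.2]
gripper_width: 0.587
```

View pics/w4.png

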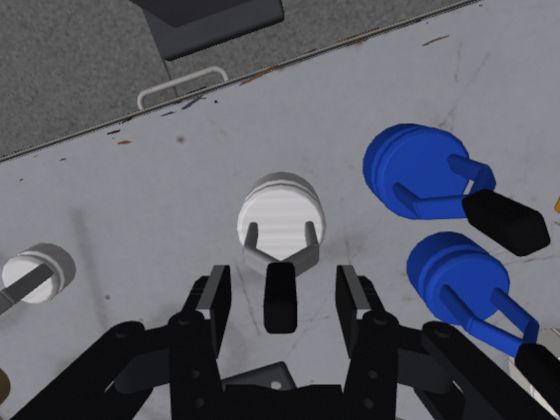

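The tab is centred between the fingers at (281,297), so I'll close on it and lift.

```bash
python3 -m jog '[{"x":0,"y":0,"z":0,"roll":0},{"x":0,"y":0,"z":0,"roll":0},{"x":0,"y":0,"z":0,"roll":0},{"x":0,"y":0,"z":0,"roll":0},{"x":0,"y":0,"z":0,"roll":0}]' 0 70; python3 -m jog '[{"x":0,"y":0,"z":-0.015,"roll":0},{"x":0,"y":0,"z":-0.03,"roll":0},{"x":0,"y":0,"z":-0.03,"roll":0},{"x":0,"y":0,"z":-0.02,"roll":0},{"x":0,"y":0,"z":0,"roll":0}]'
```

```text
clock: 4.2
position: [0.4415, 0.0862, 0.1275]
ee_rot: [0.151, 0.988, -0.0, -0.0]
contact_force: [-1.9, -1.1, 6.4]
gripper_width: 0.147
clock: 4.7
position: [0.4429, 0.0872, 0.224]
ee_rot: [0.151, 0.988, 0.001, 0.002]
contact_force: [0.2, 0.2, -3.8]
gripper_width: 0.15
```

```bash
python3 -m jog '[{"x":0,"y":0,"z":0,"roll":-0.12},{"x":0,"y":0,"z":0,"roll":-0.12},{"x":0,"y":0,"z":0,"roll":-0.12},{"x":-0.02,"y":-0.037,"z":0,"roll":0},{"x":-0.02,"y":-0.037,"z":0,"roll":0},{"x":-0.02,"y":-0.037,"z":0,"roll":0},{"x":-0.02,"y":-0.037,"z":0,"roll":0},{"x":-0.02,"y":-0.037,"z":0,"roll":0}]' ; python3 -m jog '[{"x":-0.01,"y":-0.02,"z":0,"roll":0},{"x":0,"y":-0.01,"z":0,"roll":0},{"x":0,"y":0,"z":0,"roll":0},{"x":0,"y":0,"z":0,"roll":0}]'
python3 - <<'E'
from h import *
from station import env,cams
s=env.read_state();print(s['clock'],s['position'],s['ee_rot'])
c=cams.get_calibration('wrist');print(c['origin'].tolist(),c['attitude'].tolist())
cv2.imwrite('pics/w5.png',cams.snapshot('wrist')[:,:,::-1])
b=cams.snapshot('side')[:,:,::-1];cv2.imwrite('pics/side5.png',b)
cv2.imwrite('pics/side5z.png',cv2.resize(b[110:260,250:400],None,fx=4,fy=4,interpolation=cv2.INTER_CUBIC))
E
```

```text
clock: 5.5
position: [0.5513, -0.0936, 0.2196]
ee_rot: [-0.028, 1.0, 0.0, -0.002]
contact_force: [0.4, 1.0, -3.3]
gripper_width: 0.15
clock: 5.9
position: [0.5623, -0.1204, 0.2208]
ee_rot: [-0.029, 1.0, 0.001, -0.001]
contact_force: [0.5, 0.5, -4.2]
gripper_width: 0.152
5.9 [ 0.56226573 -0.12035584  0.22083746] [-2.86177465e-02  9.99588955e-01  8.69729811e-04 -1.47945760e-03]
[0.4787591179830301, -0.1254577101452483, 0.3529078580856098] [-0.11044707674643355, -0.11845992740083518, 0.7173513067502229, 0.6776251113573818]
```

View pics/w5.png

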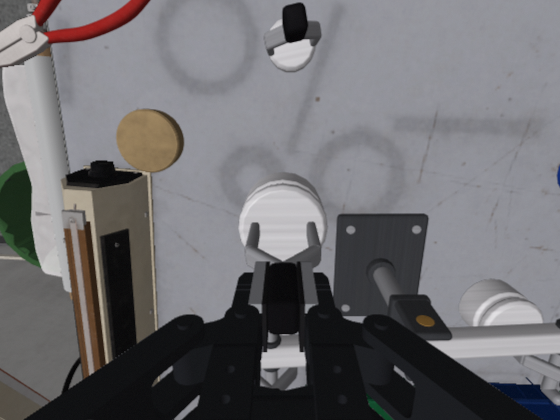

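View pics/side5z.png

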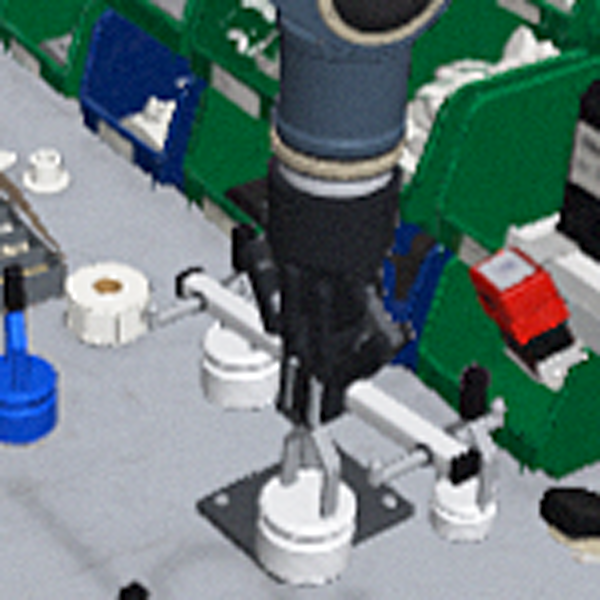

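```bash
python3 - <<'E'
import cv2
a=cv2.imread('pics/w5.png');b=cv2.imread('pics/side5.png')
z=lambda a,x0,y0,w,h,f:cv2.resize(a[y0:y0+h,x0:x0+w],(w*f,h*f),interpolation=cv2.INTER_CUBIC)
cv2.imwrite('pics/z6.png',z(a,230,200,210,150,3)); 
cv2.imwrite('pics/z7.png',z(b,305,195,75,65,8))
cv2.imwrite('pics/z8.png',z(a,250,325,60,60,6))
E
```

```text
(no output)
```

View pics/z6.png

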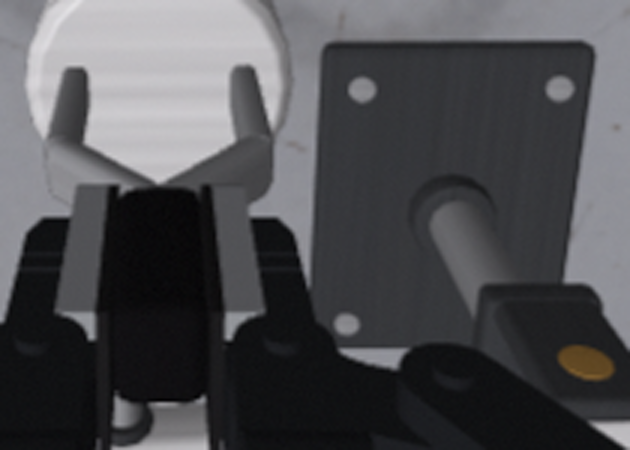

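View pics/z7.png

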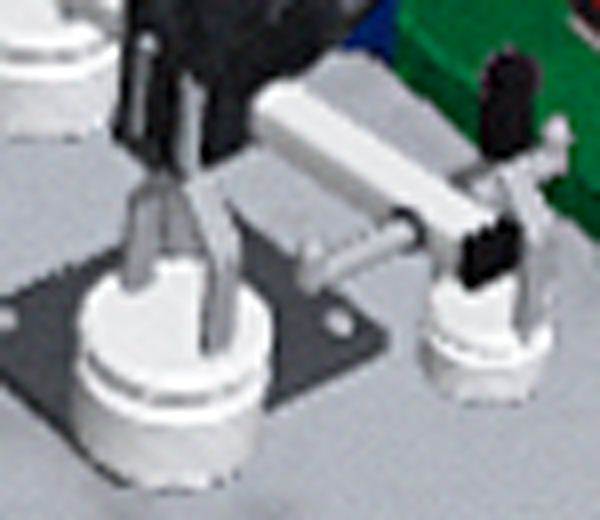

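View pics/z8.png

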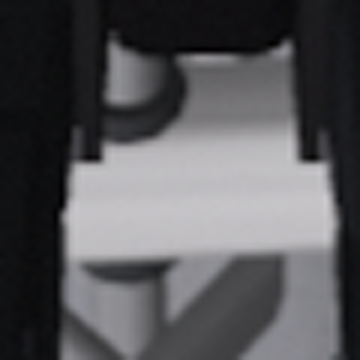

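```bash
python3 - <<'E'
from m1 import *
W.update(origin=np.array([0.4787591179830301,-0.1254577101452483,0.3529078580856098]),attitude=np.array([-0.11044707674643355,-0.11845992740083518,0.7173513067502229,0.6776251113573818]))
g=lambda x,y,z:w(x,y,230,200,3,z)
tl,tr,bl=g(323,41,.012),g(595,41,.012),g(310,347,.012);print(tl,tr,bl,ang(tr-tl),np.linalg.norm(tr-tl),ang(bl-tl),np.linalg.norm(bl-tl),'centre',(tr+bl)/2)
sc=[g(362,90,.012),g(560,89,.012),g(347,324,.012)];print('screws',ang(sc[1]-sc[0]),ang(sc[2]-sc[0]),'c',(sc[1]+sc[2])/2,np.linalg.norm(sc[1]-sc[0]),np.linalg.norm(sc[2]-sc[0]))
print('R base wrist z=.143',w(137,112,250,325,6,.143),w(137,112,250,325,6,.139))
# checks: held weight
print('drum wrist',g(160,90,.141), 'drum side',s(176,320,305,195,8,.141),'TCP .5623 -.1204')
cen=np.array([.5623,-.1204,.141]);print('proj drum side zoom',(proj(D,cen)-[305,195]+.44)*8, 'wrist zoom', (proj(W,cen)-[230,200]+.33)*3)
q=lambda c,x,y,x0,y0,k:(c,x0+x/k-.5+.5/k,y0+y/k-.5+.5/k)
print(tri(q(W,137,112,250,325,6),q(D,410,228,305,195,8)))
for n,x,y,z in[('tip top',312,248,.158),('elbow',305,283,.143),('base',412,228,.143)]: print(n,s(x,y,305,195,8,z))
E
```

```text
[ 0.59303229 -0.05916274  0.012     ] [0.58747726 0.0389433  0.012     ] [ 0.7230707  -0.05013142  0.012     ] 93.24078373225218 0.0982631913301671 3.9728798457233823 0.13035165226372486 centre [ 0.65527398 -0.00559406  0.012     ]
screws 93.54541139903543 3.574029561453233 c [ 0.65906378 -0.00337807  0.012     ] 0.07268787657079298 0.1004909772229465
R base wrist z=.143 [ 0.65696285 -0.12286324  0.143     ] [ 0.66035869 -0.1228138   0.139     ]
drum wrist [ 0.56366148 -0.12008055  0.141     ] drum side [ 0.5638185  -0.12215096  0.141     ] TCP .5623 -.1204
proj drum side zoom [168.84520345 318.58702777] wrist zoom [158.93179542  84.36518876]
(array([ 0.65913136, -0.12280389,  0.1391298 ]), [np.float64(0.851821965645464), np.float64(0.851821965645423)])
tip top [ 0.60863059 -0.13188769  0.158     ]
elbow [ 0.60826458 -0.13091182  0.143     ]
base [ 0.65517175 -0.12711854  0.143     ]
```

```bash
python3 -m jog '[{"x":0,"y":-0.01,"z":0.012,"roll":0},{"x":0,"y":0,"z":0.013,"roll":0},{"x":0,"y":0,"z":0,"roll":0},{"x":0,"y":0,"z":0,"roll":0}]'
python3 - <<'E'
from h import *
from station import env,cams
s=env.read_state();print(s['clock'],s['position'],s['ee_rot'])
b=cams.snapshot('side')[:,:,::-1]
cv2.imwrite('pics/side6z.png',cv2.resize(b[185:265,300:385],None,fx=7,fy=7,interpolation=cv2.INTER_CUBIC))
D=cams.get_calibration('side')
p=s['position'];print((proj(D,p+[0,0,-.0235])-[300,185]+.43)*7,(proj(D,p+[0,0,-.0795])-[300,185]+.43)*7)
E
```

```text
clock: 6.4
position: [0.5635, -0.1316, 0.1964]
ee_rot: [-0.028, 1.0, 0.0, -0.001]
contact_force: [0.2, 0.5, -4.9]
gripper_width: 0.154
6.4 [ 0.56351583 -0.13159658  0.196371  ] [-2.81323709e-02  9.99603772e-01  2.76880245e-04 -8.89447551e-04]
[210.30345263 296.5147607 ] [199.31759624 415.05165864]
```

View pics/side6z.png

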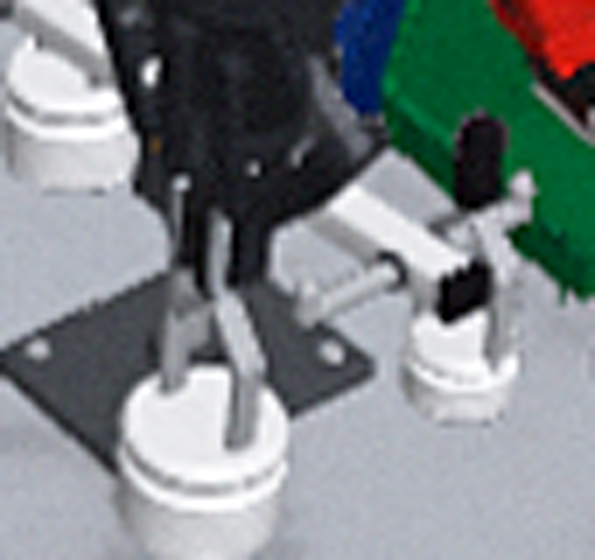

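The hook line (398,270)→(300,315), extended, meets the loop window about 28 mm below the eye, so the heights agree. I'll insert now.

```bash
python3 -m jog '[{"x":-0.012,"y":0,"z":0,"roll":0},{"x":-0.016,"y":0.001,"z":0,"roll":0},{"x":-0.016,"y":0,"z":0,"roll":0},{"x":-0.014,"y":0,"z":0,"roll":0},{"x":-0.008,"y":0,"z":0,"roll":0},{"x":-0.004,"y":0,"z":0,"roll":0},{"x":0,"y":0,"z":0,"roll":0},{"x":0,"y":0,"z":0,"roll":0}]'
python3 - <<'E'
from h import *
from station import env,cams
s=env.read_state();print(s['clock'],s['position'],s['ee_rot'])
b=cams.snapshot('side')[:,:,::-1]
cv2.imwrite('pics/side7z.png',cv2.resize(b[185:265,300:385],None,fx=7,fy=7,interpolation=cv2.INTER_CUBIC))
b=cams.snapshot('scene')[:,:,::-1]
cv2.imwrite('pics/scene7z.png',cv2.resize(b[205:265,300:380],None,fx=7,fy=7,interpolation=cv2.INTER_CUBIC))
E
```

```text
clock: 7.25
position: [0.6333, -0.1272, 0.1972]
ee_rot: [-0.028, 1.0, 0.0, -0.0]
contact_force: [-0.6, 0.2, -4.0]
gripper_width: 0.153
7.25 [ 0.63334993 -0.12718072  0.19720753] [-2.79121319e-02  9.99610316e-01  6.88866195e-05 -3.51420905e-04]
```

View pics/side7z.png

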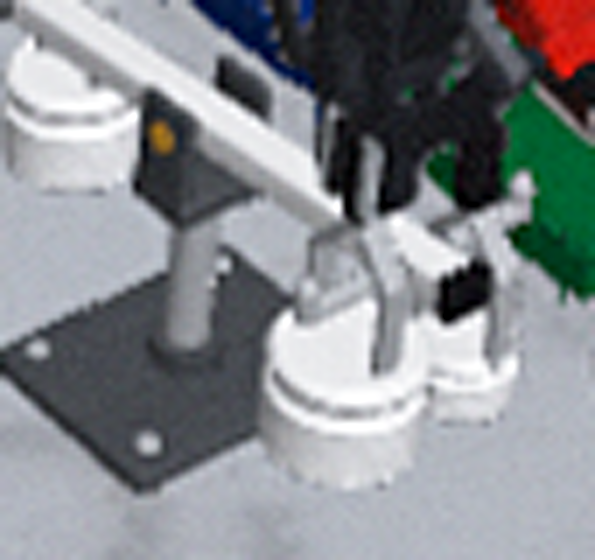

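View pics/scene7z.png

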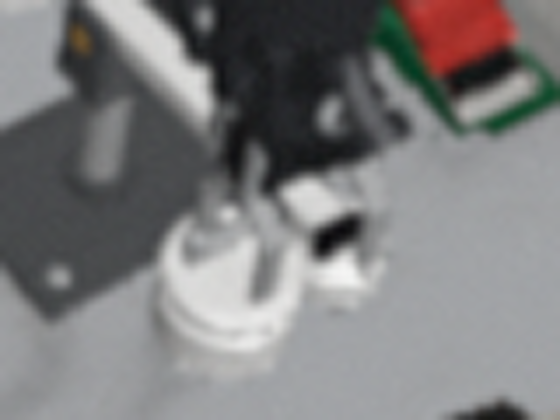

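The hook tip shows inside the window at (305,300) in the side view, so the loop is on. I'll lower it gradually.

```bash
python3 -m jog '[{"x":0,"y":0,"z":0.01,"roll":0},{"x":0,"y":0,"z":0.01,"roll":0},{"x":0,"y":0,"z":0.004,"roll":0},{"x":0,"y":0,"z":0,"roll":0}]'; python3 -m jog '[{"x":0,"y":0,"z":0.003,"roll":0},{"x":0,"y":0,"z":0.003,"roll":0},{"x":0,"y":0,"z":0,"roll":0},{"x":0,"y":0,"z":0,"roll":0}]';
```

```text
clock: 7.75
position: [0.6331, -0.1264, 0.1719]
ee_rot: [-0.028, 1.0, 0.0, -0.001]
contact_force: [-0.9, 0.4, -3.4]
gripper_width: 0.15
clock: 8.15
position: [0.6336, -0.1267, 0.1672]
ee_rot: [-0.028, 1.0, 0.0, -0.0]
contact_force: [-2.6, 1.6, -2.4]
gripper_width: 0.149
```

```bash
python3 - <<'E'
from h import *
from station import env,cams
s=env.read_state();print(s['clock'],s['position'],s['contact_force'])
b=cams.snapshot('side')[:,:,::-1]
cv2.imwrite('pics/side8z.png',cv2.resize(b[165:265,285:385],None,fx=6,fy=6,interpolation=cv2.INTER_CUBIC))
E
```

```text
8.15 [ 0.63362362 -0.126653    0.16723886] [-2.63642384  1.64172487 -2.4286645 ]
```

View pics/side8z.png

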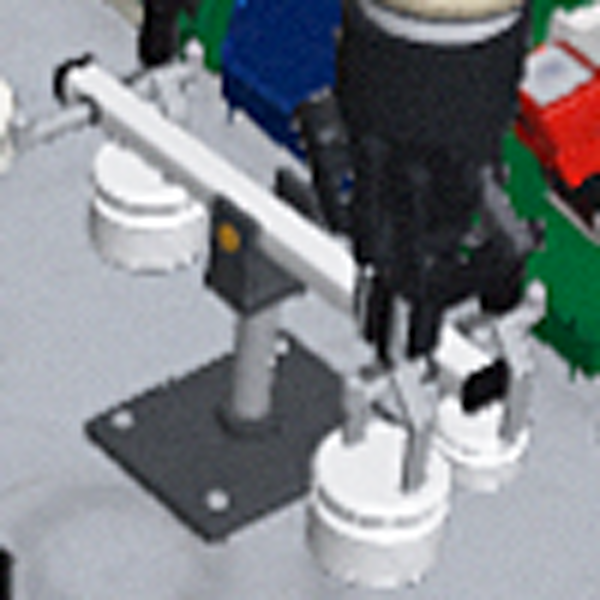

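```bash
python3 -m jog '[{"x":0,"y":0,"z":0.002,"roll":0},{"x":0,"y":0,"z":0.002,"roll":0},{"x":0,"y":0,"z":0,"roll":0},{"x":0,"y":0,"z":0,"roll":0}]';python3 -c "
from station import env
print(env.read_state()['torque'])"
```

```text
clock: 8.6
position: [0.6338, -0.1267, 0.1632]
ee_rot: [-0.028, 1.0, 0.0, -0.0]
contact_force: [-3.1, 3.0, -1.0]
gripper_width: 0.147
[0.70034248 0.6365821  0.0288662 ]
```

```bash
python3 -m jog '[{"x":0.002,"y":0.002,"z":0,"roll":0},{"x":0,"y":0,"z":0,"roll":0},{"x":0,"y":0,"z":0,"roll":0}]';python3 -c "
from station import env
print(env.read_state()['torque'])"
```

```text
clock: 8.9
position: [0.6331, -0.1261, 0.164]
ee_rot: [-0.028, 1.0, -0.001, 0.002]
contact_force: [2.6, -0.7, -0.8]
gripper_width: 0.15
[-0.12200388 -0.49374595 -0.02833549]
```

```bash
python3 -m jog '[{"x":-0.001,"y":0,"z":0.002,"roll":0},{"x":0,"y":0,"z":0.001,"roll":0},{"x":0,"y":0,"z":0,"roll":0},{"x":0,"y":0,"z":0,"roll":0}]'
python3 - <<'E'
from h import *
from station import env,cams
s=env.read_state();print(s['clock'],s['position'],s['contact_force'])
b=cams.snapshot('side')[:,:,::-1]
cv2.imwrite('pics/side9z.png',cv2.resize(b[165:265,285:385],None,fx=6,fy=6,interpolation=cv2.INTER_CUBIC))
E
```

```text
clock: 9.3
position: [0.6331, -0.1259, 0.1605]
ee_rot: [-0.028, 1.0, -0.001, 0.001]
contact_force: [2.0, -2.7, 0.8]
gripper_width: 0.149
9.3 [ 0.63313965 -0.12594193  0.16047851] [ 1.95428325 -2.71908336  0.83298042]
```

View pics/side9z.png

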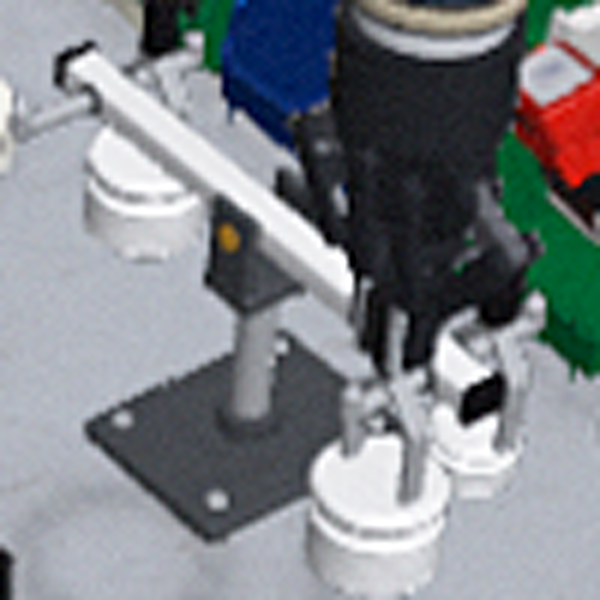

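The weight is fully supported (Fz about +0.8) and the bar has swung, so I'll release it.

```bash
python3 -m jog '[{"x":0,"y":-0.001,"z":0,"roll":0},{"x":0,"y":0,"z":0,"roll":0},{"x":0,"y":0,"z":0,"roll":0},{"x":0,"y":0,"z":0,"roll":0}]' 0.04
python3 - <<'E'
from h import *
from station import env,cams
s=env.read_state();print(s['clock'],s['position'],s['contact_force'])
b=cams.snapshot('side')[:,:,::-1]
w=cams.snapshot('wrist')[:,:,::-1]
cv2.imwrite('pics/s10.png',cv2.hconcat([cv2.resize(b[165:265,285:385],(400,400),interpolation=cv2.INTER_CUBIC),w[20:420,130:530]]))
E
```

```text
clock: 9.75
position: [0.6326, -0.1255, 0.1601]
ee_rot: [-0.028, 1.0, 0.0, -0.0]
contact_force: [-0.2, -0.1, -0.2]
gripper_width: 0.467
9.75 [ 0.63256171 -0.12553889  0.1600643 ] [-0.24446911 -0.08815284 -0.16462637]
```

View pics/s10.png

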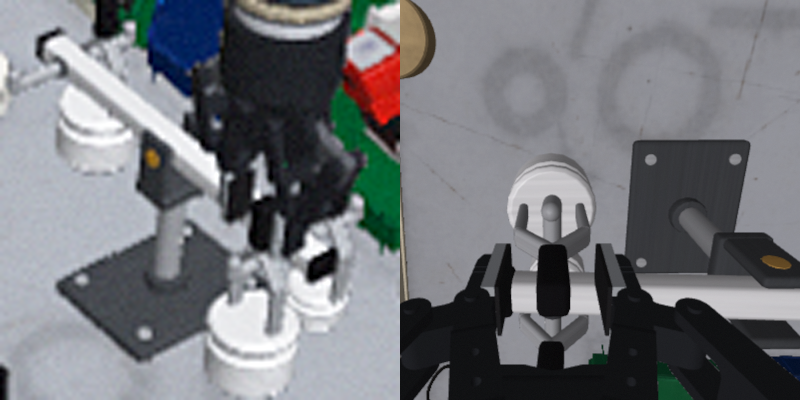

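The big weight hangs on the right hook, with the tip visible between the loop legs and the open fingers clear of the tab. I'll retract straight up.

```bash
python3 -m jog '[{"x":0,"y":0,"z":-0.01,"roll":0},{"x":0,"y":0,"z":-0.02,"roll":0},{"x":0,"y":0,"z":-0.03,"roll":0},{"x":0,"y":0,"z":-0.04,"roll":0},{"x":0,"y":0,"z":0,"roll":0}]' 0.05
python3 - <<'E'
from h import *
from station import env,cams
s=env.read_state();print(s['clock'],s['position'],s['contact_force'],s['ee_rot'],s['qpos'])
b=cams.snapshot('side')[:,:,::-1]
cv2.imwrite('pics/s11.png',cv2.resize(b[160:310,230:400],None,fx=4,fy=4,interpolation=cv2.INTER_CUBIC))
E
```

```text
clock: 10.35
position: [0.6359, -0.1272, 0.2674]
ee_rot: [-0.028, 1.0, -0.001, 0.006]
contact_force: [0.3, -0.4, 0.6]
gripper_width: 0.587
10.35 [ 0.63594617 -0.12724937  0.26737074] [ 0.25533855 -0.36477921  0.62734561] [-2.79573769e-02  9.99590718e-01 -9.37393359e-04  5.99187658e-03] [-0.15092422  0.41347174  0.39489131  1.59926337 -0.17124081  1.15080198
  1.90889526]
```

View pics/s11.png

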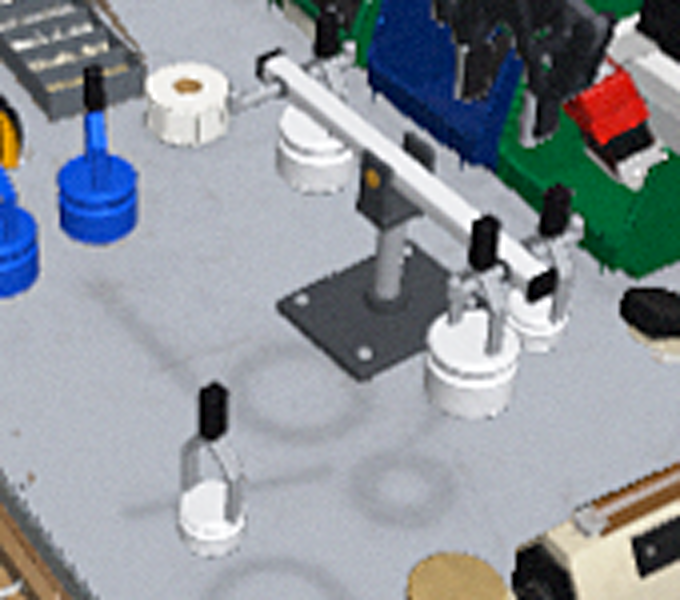

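```bash
python3 -m jog '[{"x":0.04,"y":0.003,"z":0,"roll":0},{"x":0.045,"y":0.003,"z":0,"roll":0},{"x":0.045,"y":0.003,"z":0,"roll":0},{"x":0.045,"y":0.003,"z":0,"roll":0},{"x":0.025,"y":0.003,"z":0,"roll":-0.1},{"x":0,"y":0,"z":0,"roll":-0.09},{"x":0,"y":0,"z":0,"roll":0}]'
python3 - <<'E'
from h import *
from station import env,cams
s=env.read_state();print(s['clock'],s['position'],s['ee_rot'],s['qpos'])
c=cams.get_calibration('wrist');print(c['origin'].tolist(),c['attitude'].tolist())
a=cams.snapshot('wrist')[:,:,::-1];cv2.imwrite('pics/w12.png',a)
E
```

```text
clock: 11.1
position: [0.4313, -0.1221, 0.2601]
ee_rot: [-0.123, 0.992, 0.0, -0.0]
contact_force: [0.7, -0.3, 0.5]
gripper_width: 0.588
11.1 [ 0.43125606 -0.1221123   0.2601363 ] [-1.22634649e-01  9.92451777e-01  4.58122863e-04 -5.77063391e-05] [-0.19355005  0.06707161  0.39983426  2.0390131  -0.03119317  1.0414012
  2.03792979]
[0.349737199169967, -0.14261553888363201, 0.3919379130604893] [-0.1000007450223394, -0.1292023293781583, 0.7778338668133665, 0.6068616685179588]
```

View pics/w12.png

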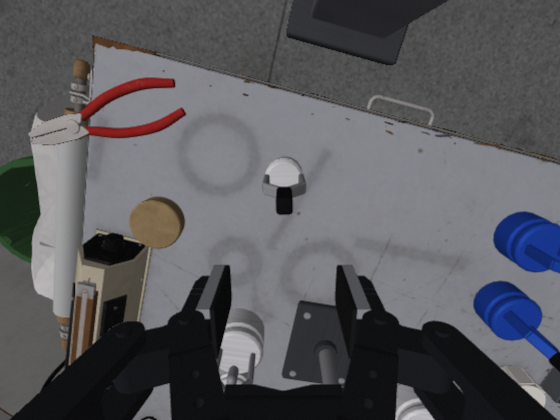

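```bash
python3 - <<'E'
import cv2
a=cv2.imread('pics/w12.png')
cv2.imwrite('pics/z13.png',cv2.resize(a[150:220,250:320],None,fx=8,fy=8,interpolation=cv2.INTER_CUBIC))
E
```

```text
(no output)
```

View pics/z13.png

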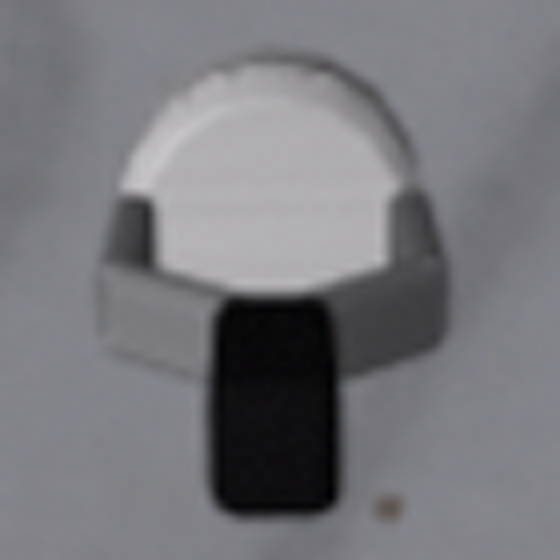

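```bash
python3 - <<'E'
from m1 import *
W.update(origin=np.array([0.349737199169967,-0.14261553888363201,0.3919379130604893]),attitude=np.array([-0.1000007450223394,-0.1292023293781583,0.7778338668133665,0.6068616685179588]))
g=lambda x,y,z:w(x,y,250,150,8,z)
for n,a,b,z in[('feet',(127,200),(412,195),.03),('shf',(105,262),(440,258),.066),('shb',(107,340),(443,343),.066),('tabb',(215,510),(338,510),.128),('tabf',(218,415),(336,415),.128)]:
    p,q=g(*a,z),g(*b,z);print(n,ang(q-p).round(1),np.linalg.norm(p-q).round(4),((p+q)/2).round(4))
print('tool y',2*np.degrees(np.arctan2(.99245,-.12263))-90)
E
```

```text
feet 105.1 0.0394 [ 0.4276 -0.1222  0.03  ]
shf 104.8 0.042 [ 0.4275 -0.1219  0.066 ]
shb 103.5 0.0426 [ 0.4377 -0.119   0.066 ]
tabb 104.1 0.0129 [ 0.4387 -0.1189  0.128 ]
tabf 104.1 0.0122 [ 0.4286 -0.1214  0.128 ]
tool y 104.0878581114221
```

```bash
python3 -m jog '[{"x":-0.002,"y":0.001,"z":0.03,"roll":0},{"x":0,"y":0,"z":0.04,"roll":0},{"x":0,"y":0,"z":0.04,"roll":0},{"x":0,"y":0,"z":0.03,"roll":0},{"x":0,"y":0,"z":0.01,"roll":0},{"x":0,"y":0,"z":0,"roll":0},{"x":0,"y":0,"z":0,"roll":0}]' 0.05
```

```text
clock: 11.85
position: [0.4351, -0.1211, 0.1111]
ee_rot: [-0.122, 0.992, -0.0, 0.001]
contact_force: [0.7, 0.1, -0.0]
gripper_width: 0.584
```

```bash
python3 -m jog '[{"x":0.002,"y":0.001,"z":0.001,"roll":0},{"x":0,"y":0,"z":0,"roll":0},{"x":0,"y":0,"z":0,"roll":0},{"x":0,"y":0,"z":0,"roll":0},{"x":0,"y":0,"z":0,"roll":0},{"x":0,"y":0,"z":0,"roll":0}]' 0 60
python3 - <<'E'
from h import *
from station import env,cams
cv2.imwrite('pics/w14.png',cams.snapshot('wrist')[:,:,::-1])
E
```

```text
clock: 12.45
position: [0.4327, -0.1206, 0.1103]
ee_rot: [-0.123, 0.992, -0.0, 0.001]
contact_force: [-1.2, 0.1, 7.3]
gripper_width: 0.153
```

View pics/w14.png

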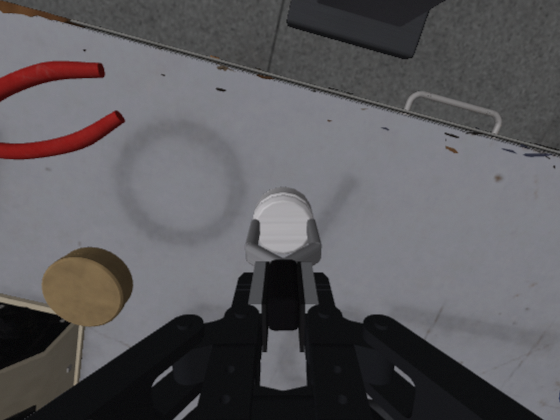

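The grip is good, so I'll lift and carry it towards the left hook.

```bash
python3 -m jog '[{"x":0,"y":0,"z":-0.015,"roll":0},{"x":0,"y":0,"z":-0.035,"roll":0},{"x":0,"y":0,"z":-0.04,"roll":0.06},{"x":0,"y":0,"z":-0.02,"roll":0.06},{"x":0,"y":0,"z":0,"roll":0.065},{"x":-0.018,"y":0.032,"z":0,"roll":0},{"x":-0.018,"y":0.032,"z":0,"roll":0},{"x":-0.018,"y":0.032,"z":0,"roll":0}]'; python3 -m jog '[{"x":-0.018,"y":0.032,"z":0,"roll":0},{"x":-0.018,"y":0.032,"z":0,"roll":0},{"x":-0.018,"y":0.032,"z":0,"roll":0},{"x":-0.012,"y":0.02,"z":0,"roll":0},{"x":-0.006,"y":0.01,"z":0,"roll":0},{"x":0,"y":0,"z":0,"roll":0},{"x":0,"y":0,"z":0,"roll":0}]'
python3 - <<'E'
from h import *
from station import env,cams
s=env.read_state();print(s['clock'],s['position'],s['ee_rot'])
c=cams.get_calibration('wrist');print(c['origin'].tolist(),c['attitude'].tolist())
a=cams.snapshot('wrist')[:,:,::-1];cv2.imwrite('pics/w15.png',a)
b=cams.snapshot('side')[:,:,::-1];cv2.imwrite('pics/side15.png',b)
cv2.imwrite('pics/side15z.png',cv2.resize(b[140:215,235:335],None,fx=8,fy=8,interpolation=cv2.INTER_CUBIC))
D=cams.get_calibration('side');p=s['position'];print((proj(D,p+[0,0,-.0243])-[235,140]+.43)*8,(proj(D,p+[0,0,-.0803])-[235,140]+.43)*8)
E
```

```text
clock: 13.3
position: [0.4798, -0.0202, 0.2193]
ee_rot: [-0.03, 1.0, 0.0, -0.0]
contact_force: [1.2, 0.1, -2.0]
gripper_width: 0.149
clock: 14.0
position: [0.5433, 0.1073, 0.219]
ee_rot: [-0.03, 1.0, -0.001, -0.001]
contact_force: [-0.2, -1.2, -0.6]
gripper_width: 0.153
14.0 [0.54333972 0.10730562 0.21898404] [-2.98241037e-02  9.99554826e-01 -5.32030675e-04 -6.24265697e-04]
[0.4595902405428394, 0.10239265038418903, 0.35091248632787364] [-0.11185097717582816, -0.11820983729995233, 0.7182496946348343, 0.6764858974341581]
[302.20369487 294.23526865] [302.50088815 426.0058848 ]
```

View pics/w15.png

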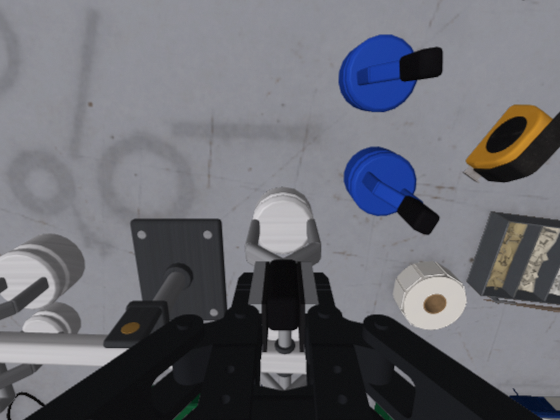

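View pics/side15z.png

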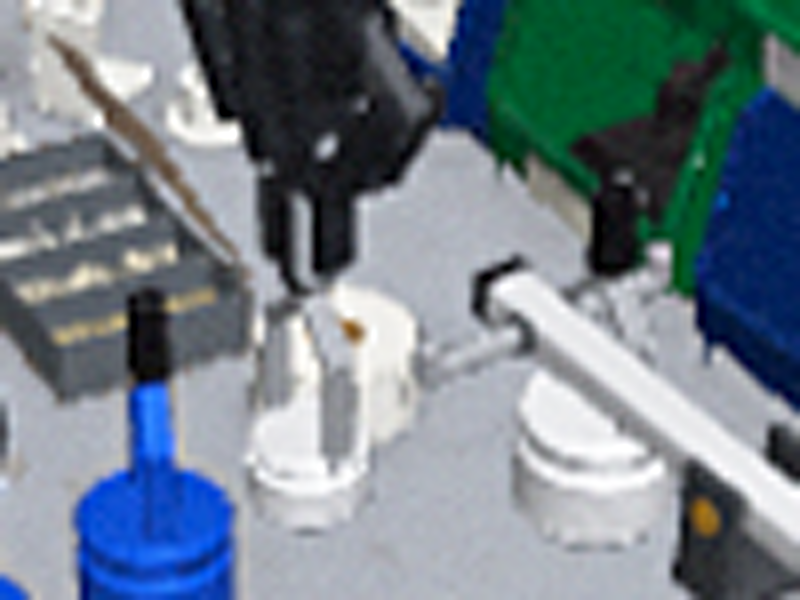

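```bash
python3 - <<'E'
from m1 import *
W.update(origin=np.array([0.4595902405428394,0.10239265038418903,0.35091248632787364]),attitude=np.array([-0.11185097717582816,-0.11820983729995233,0.7182496946348343,0.6764858974341581]))
print('base',plane(W,285.5,345,.140))
tl,tr,br=[plane(W,u,v,.012) for u,v in[(132,219),(222,219),(228,321)]];print(ang(tr-tl),np.linalg.norm(tr-tl),ang(br-tr),np.linalg.norm(br-tr),(tl+br)/2)
for n,x,y,z in[('tip top',425,350,.155),('elbow',422,380,.140),('base',527,335,.140)]: print(n,s(x,y,235,140,8,z))
E
```

```text
base [0.64030944 0.11505994 0.14      ]
93.43883312815275 0.09750672201365268 3.225875146225716 0.13137278397435276 [ 0.65609276 -0.00124889  0.012     ]
tip top [0.59310417 0.1047787  0.155     ]
elbow [0.5939308  0.10755757 0.14      ]
base [0.64234257 0.11163829 0.14      ]
```

```bash
python3 -m jog '[{"x":0,"y":0.001,"z":0.013,"roll":0},{"x":0,"y":0,"z":0.014,"roll":0},{"x":0,"y":0,"z":0,"roll":0},{"x":0,"y":0,"z":0,"roll":0}]'
python3 - <<'E'
from h import *
from station import env,cams
s=env.read_state();print(s['clock'],s['position'],s['ee_rot'])
b=cams.snapshot('side')[:,:,::-1]
cv2.imwrite('pics/side16z.png',cv2.resize(b[140:215,235:335],None,fx=8,fy=8,interpolation=cv2.INTER_CUBIC))
D=cams.get_calibration('side');p=s['position'];print((proj(D,p+[0,0,-.0243])-[235,140]+.43)*8,(proj(D,p+[0,0,-.0803])-[235,140]+.43)*8)
E
```

```text
clock: 14.5
position: [0.5434, 0.1096, 0.1914]
ee_rot: [-0.03, 1.0, -0.0, -0.001]
contact_force: [0.0, 0.2, -0.1]
gripper_width: 0.151
14.5 [0.54337312 0.10959248 0.1913695 ] [-3.04427726e-02  9.99536056e-01 -2.68899084e-04 -9.15656040e-04]
[299.03458363 356.87146795] [299.40670376 485.31531892]
```

View pics/side16z.png

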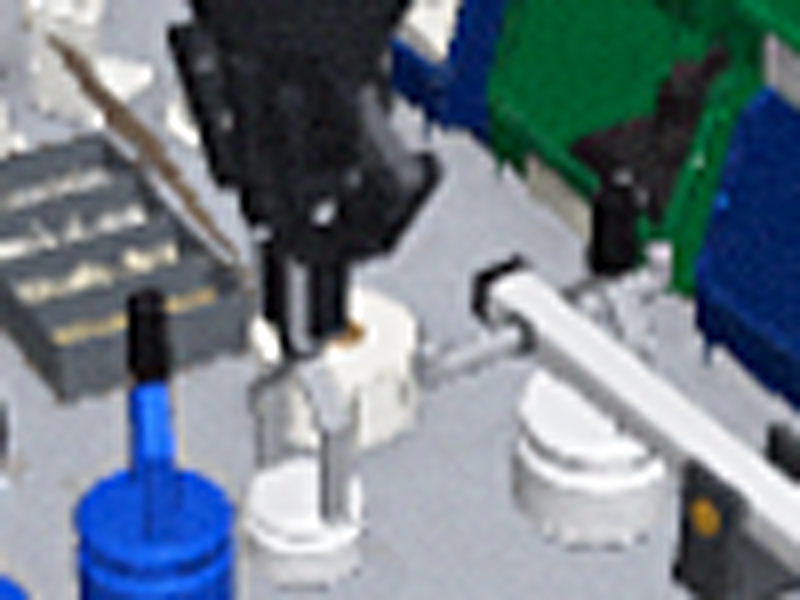

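The extended hook line passes (300,430), which is mid-window (eye about 360, drum top about 487). I'll insert.

```bash
python3 -m jog '[{"x":-0.012,"y":-0.001,"z":0,"roll":0},{"x":-0.016,"y":0,"z":0,"roll":0},{"x":-0.016,"y":0,"z":0,"roll":0},{"x":-0.016,"y":0,"z":0,"roll":0},{"x":-0.01,"y":0,"z":0,"roll":0},{"x":-0.004,"y":0,"z":0,"roll":0},{"x":0,"y":0,"z":0,"roll":0},{"x":0,"y":0,"z":0,"roll":0}]'
python3 - <<'E'
from h import *
from station import env,cams
s=env.read_state();print(s['clock'],s['position'],s['ee_rot'])
b=cams.snapshot('side')[:,:,::-1]
cv2.imwrite('pics/side17z.png',cv2.resize(b[140:215,255:355],None,fx=8,fy=8,interpolation=cv2.INTER_CUBIC))
E
```

```text
clock: 15.35
position: [0.6174, 0.1134, 0.1922]
ee_rot: [-0.031, 1.0, 0.0, -0.0]
contact_force: [-0.6, -0.4, -0.9]
gripper_width: 0.152
15.35 [0.61736281 0.11337954 0.19218666] [-3.05970378e-02  9.99531734e-01  2.76976952e-05 -3.65328262e-04]
```

View pics/side17z.png

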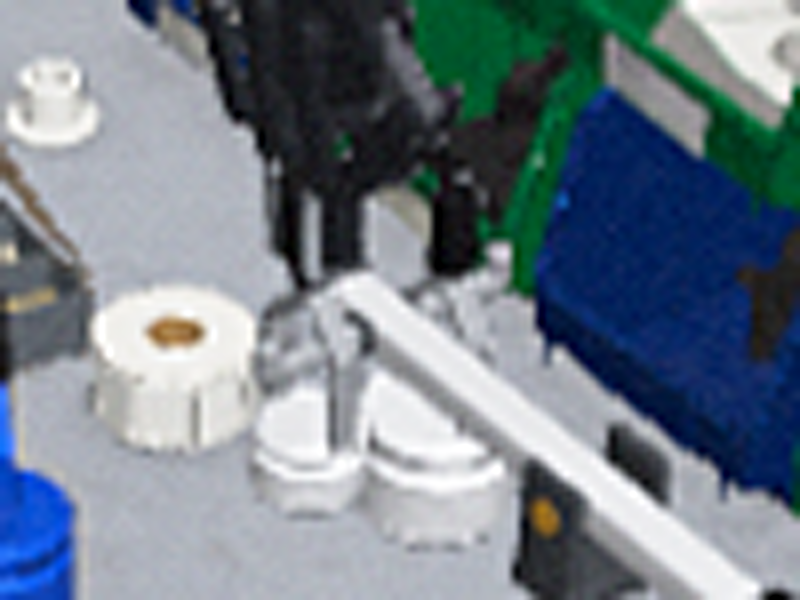

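The hook tip shows in the window at (265,365), so I'll lower the weight.

```bash
python3 -m jog '[{"x":0,"y":0,"z":0.009,"roll":0},{"x":0,"y":0,"z":0.009,"roll":0},{"x":0,"y":0,"z":0.002,"roll":0},{"x":0,"y":0,"z":0,"roll":0}]'; python3 -m jog '[{"x":0,"y":0,"z":0.002,"roll":0},{"x":0,"y":0,"z":0.002,"roll":0},{"x":0,"y":0,"z":0,"roll":0},{"x":0,"y":0,"z":0,"roll":0}]'
python3 - <<'E'
from h import *
from station import env,cams
a=cams.snapshot('wrist')[:,:,::-1]
b=cams.snapshot('side')[:,:,::-1]
cv2.imwrite('pics/s18.png',cv2.hconcat([cv2.resize(b[140:240,255:355],(400,400),interpolation=cv2.INTER_CUBIC),a[20:420,80:480]]))
print(env.read_state()['contact_force'])
E
```

```text
clock: 15.8
position: [0.6172, 0.1133, 0.1714]
ee_rot: [-0.031, 1.0, -0.0, -0.001]
contact_force: [0.1, -0.0, -0.9]
gripper_width: 0.148
clock: 16.2
position: [0.6178, 0.1133, 0.1684]
ee_rot: [-0.031, 1.0, -0.0, -0.0]
contact_force: [-1.3, -0.8, 0.1]
gripper_width: 0.153
[-1.16155013 -2.08689406  0.86292359]
```

View pics/s18.png

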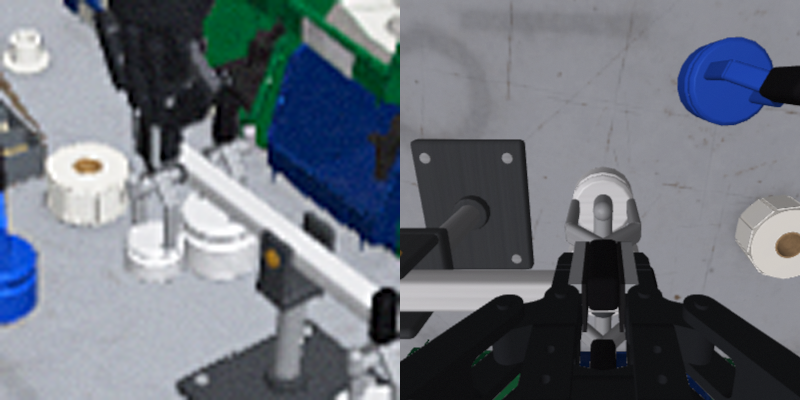

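```bash
python3 -m jog '[{"x":0,"y":-0.001,"z":0.001,"roll":0},{"x":0,"y":0,"z":0,"roll":0},{"x":0,"y":0,"z":0,"roll":0}]'; python3 -m jog '[{"x":0,"y":0,"z":0,"roll":0},{"x":0,"y":0,"z":0,"roll":0},{"x":0,"y":0,"z":0,"roll":0},{"x":0,"y":0,"z":0,"roll":0}]' 0.04
python3 - <<'E'
from h import *
from station import env,cams
a=cams.snapshot('wrist')[:,:,::-1]
b=cams.snapshot('side')[:,:,::-1]
cv2.imwrite('pics/s19.png',cv2.hconcat([cv2.resize(b[140:240,255:355],(400,400),interpolation=cv2.INTER_CUBIC),a[20:420,80:480]]))
E
```

```text
clock: 16.6
position: [0.6178, 0.1132, 0.1674]
ee_rot: [-0.031, 1.0, 0.001, 0.0]
contact_force: [-1.4, 1.3, 0.4]
gripper_width: 0.157
clock: 17.0
position: [0.6181, 0.1122, 0.1673]
ee_rot: [-0.03, 1.0, -0.0, 0.0]
contact_force: [-0.9, -0.0, 0.7]
gripper_width: 0.469
```

View pics/s19.png

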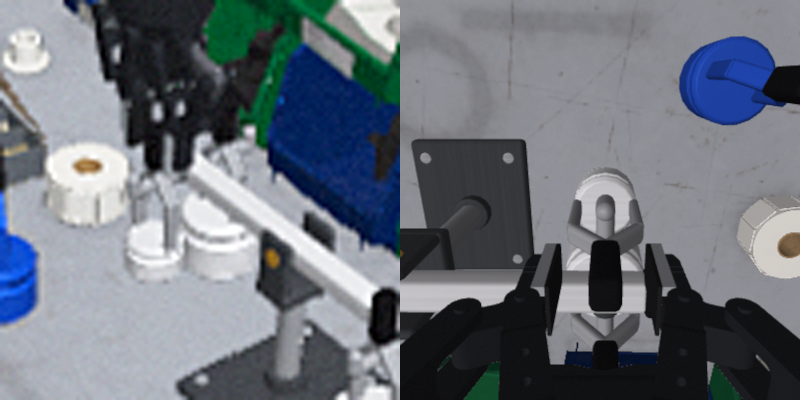

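The small weight hangs on the left hook, with the tip at (604,210) inside the loop and the fingers clear on both sides. I'll go straight up, then back, and let it settle.

```bash
python3 -m jog '[{"x":0,"y":0,"z":-0.01,"roll":0},{"x":0,"y":0,"z":-0.02,"roll":0},{"x":0,"y":0,"z":-0.03,"roll":0},{"x":0,"y":0,"z":-0.04,"roll":0},{"x":0,"y":0,"z":-0.04,"roll":0},{"x":0.04,"y":0,"z":-0.02,"roll":0},{"x":0.04,"y":0,"z":0,"roll":0},{"x":0.03,"y":0,"z":0,"roll":0}]'; python3 -m jog '[{"x":0.02,"y":0,"z":0,"roll":0},{"x":0,"y":0,"z":0,"roll":0},{"x":0,"y":0,"z":0,"roll":0},{"x":0,"y":0,"z":0,"roll":0},{"x":0,"y":0,"z":0,"roll":0},{"x":0,"y":0,"z":0,"roll":0},{"x":0,"y":0,"z":0,"roll":0}]'
python3 - <<'E'
from h import *
from station import env,cams
a=cams.snapshot('wrist')[:,:,::-1];cv2.imwrite('pics/w20.png',a)
b=cams.snapshot('side')[:,:,::-1];cv2.imwrite('pics/side20.png',b)
cv2.imwrite('pics/side20z.png',cv2.resize(b[145:295,190:390],None,fx=4,fy=4,interpolation=cv2.INTER_CUBIC))
s=env.read_state();print(s['clock'],s['position']);c=cams.get_calibration('wrist');print(c['origin'].tolist(),c['attitude'].tolist())
E
```

```text
clock: 17.9
position: [0.5066, 0.1054, 0.3289]
ee_rot: [-0.031, 1.0, 0.001, 0.001]
contact_force: [-0.2, 0.2, -0.2]
gripper_width: 0.467
clock: 18.6
position: [0.4885, 0.1044, 0.327]
ee_rot: [-0.03, 1.0, -0.0, -0.0]
contact_force: [-0.2, 0.6, -0.2]
gripper_width: 0.466
18.7 [0.48831341 0.10447124 0.32709252]
[0.404484008138053, 0.09929609481466971, 0.4589288139696737] [-0.11178454142413538, -0.11888762932396892, 0.7186057660492232, 0.6759997787670727]
```

View pics/w20.png

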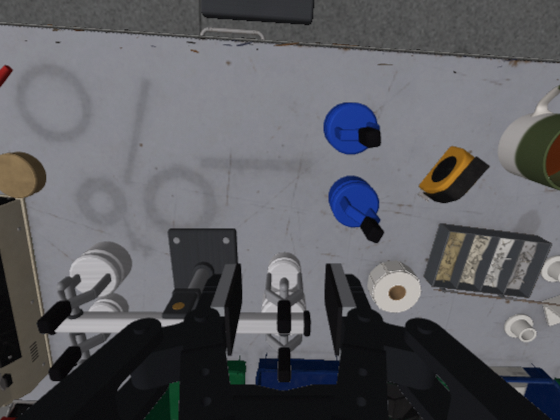

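View pics/side20z.png

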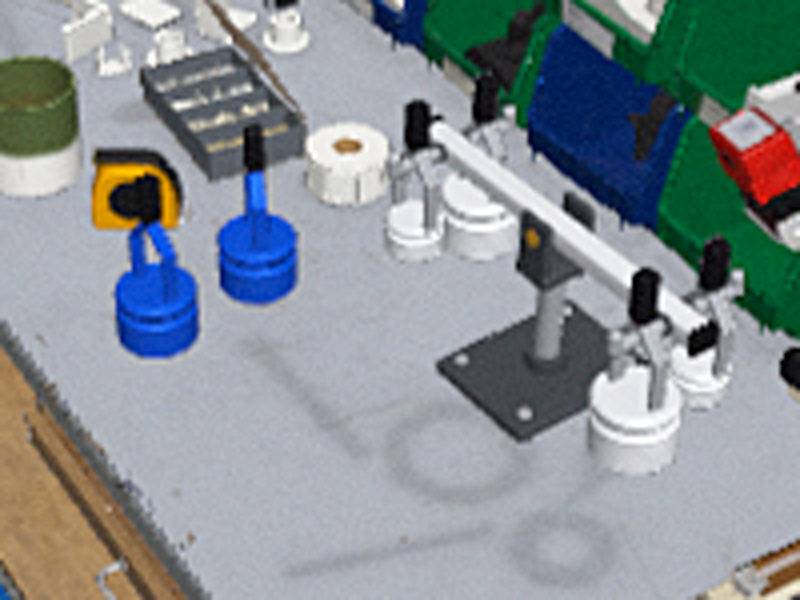

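All four weights hang, and nothing else appears to have moved. I'll check that the bar is level numerically.

```bash
python3 - <<'E'
from h import *
from station import env,cams
b=cams.snapshot('scene')[:,:,::-1]; d=cv2.imread('pics/side20.png')
z=lambda a,x0,y0,w,h,f:cv2.resize(a[y0:y0+h,x0:x0+w],(w*f,h*f),interpolation=cv2.INTER_CUBIC)
cv2.imwrite('pics/scene21.png',b)
cv2.imwrite('pics/z21.png',cv2.vconcat([cv2.hconcat([z(d,285,160,50,36,8),z(b,275,165,50,36,8)]),cv2.hconcat([z(d,340,205,50,36,8),z(b,325,215,50,36,8)])]))
E
```

```text
(no output)
```

View pics/z21.png

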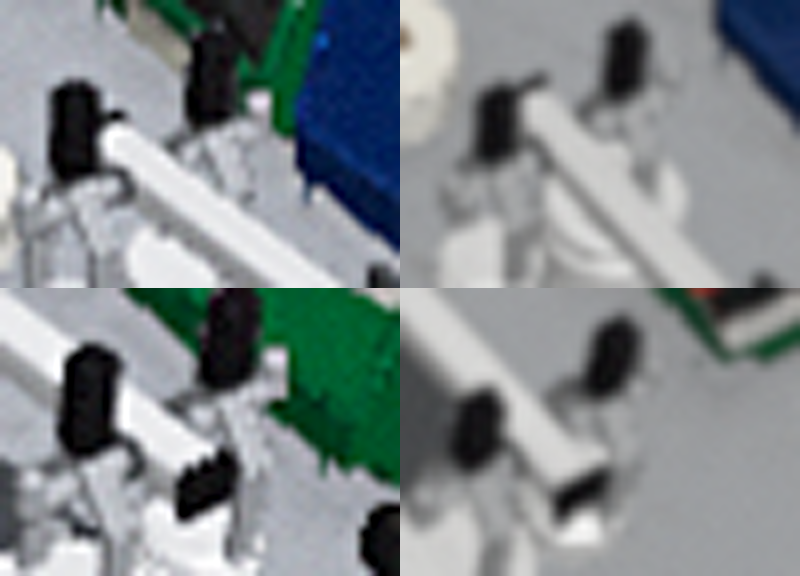

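```bash
python3 - <<'E'
from h import *
from station import env,cams
S=cams.get_calibration('scene');D=cams.get_calibration('side')
q=lambda c,x,y,x0,y0:(c,x0+x/8-.44,y0+y/8-.44)
L=tri(q(D,75,131,285,160),q(S,97,124,275,165));Rr=tri(q(D,89,112,340,205),q(S,77,140,325,215))
print(L,Rr,'tilt',(L[0][2]-Rr[0][2])/.24)
L=tri(q(D,211,80,285,160),q(S,226,62,275,165));Rr=tri(q(D,230,58,340,205),q(S,212,68,325,215))
print(L,Rr,'tilt',(L[0][2]-Rr[0][2])/.24)
# bystander change
a=cv2.imread('pics/scene0.png').astype(int);b=cv2.imread('pics/scene21.png').astype(int)
m=(abs(a-b).max(2)>60).astype(np.uint8);n,_,st,_=cv2.connectedComponentsWithStats(m)
print([tuple(x) for x in st[1:] if x[4]>12])
E
```

```text
(array([0.62107616, 0.11466111, 0.16493232]), [np.float64(0.2848558675832233), np.float64(0.28485586758324194)]) (array([ 0.63864436, -0.12249991,  0.1617668 ]), [np.float64(0.05637801625964396), np.float64(0.056378016259668304)]) tilt 0.013189681555052814
(array([0.68467279, 0.11966233, 0.16256355]), [np.float64(0.38098359922807973), np.float64(0.38098359922807273)]) (array([ 0.70599969, -0.11489358,  0.15129261]), [np.float64(0.22235861116731773), np.float64(0.2223586111671228)]) tilt 0.046962237087856226
[(np.int32(89), np.int32(14), np.int32(6), np.int32(19), np.int32(46)), (np.int32(49), np.int32(17), np.int32(19), np.int32(38), np.int32(318)), (np.int32(75), np.int32(20), np.int32(8), np.int32(19), np.int32(58)), (np.int32(244), np.int32(47), np.int32(7), np.int32(8), np.int32(37)), (np.int32(120), np.int32(49), np.int32(141), np.int32(67), np.int32(3874)), (np.int32(150), np.int32(51), np.int32(6), np.int32(3), np.int32(13)), (np.int32(40), np.int32(53), np.int32(22), np.int32(31), np.int32(124)), (np.int32(131), np.int32(53), np.int32(11), np.int32(4), np.int32(24)), (np.int3
[... 2338 characters left out ...]
2), np.int32(16), np.int32(8), np.int32(50)), (np.int32(112), np.int32(256), np.int32(6), np.int32(7), np.int32(19)), (np.int32(116), np.int32(262), np.int32(7), np.int32(7), np.int32(32)), (np.int32(268), np.int32(267), np.int32(8), np.int32(10), np.int32(59)), (np.int32(116), np.int32(272), np.int32(19), np.int32(18), np.int32(108)), (np.int32(74), np.int32(275), np.int32(25), np.int32(7), np.int32(40)), (np.int32(114), np.int32(283), np.int32(6), np.int32(16), np.int32(23)), (np.int32(108), np.int32(285), np.int32(6), np.int32(8), np.int32(22)), (np.int32(96), np.int32(289), np.int32(9), np.int32(22), np.int32(35)), (np.int32(61), np.int32(300), np.int32(24), np.int32(24), np.int32(226))]
```

The rear-pair figure isn't usable because the crop cuts off the right tab. I'll cross-check with the shift of the right end cap since the start.

```bash
python3 - <<'E'
from h import *
from station import cams
x=np.array([.998,.061,0]);y=np.array([-.061,.998,0]);O=np.array([.657,-.0045,.135])
def cap(im,u0,v0,w,h):
    a=cv2.imread(im)[v0:v0+h,u0:u0+w]; m=(a.max(2)<60).astype(np.uint8)
    n,l,st,c=cv2.connectedComponentsWithStats(m); i=1+st[1:,4].argmax(); return c[i]+[u0,v0],st[i,4]
for n,win,f in [('side',(357,220,17,18),('side0','side20')),('scene',(338,231,18,17),('scene0','scene21'))]:
    C=cams.get_calibration(n)
    P=[proj(C,O+s*.15*(np.cos(t)*y+np.sin(t)*np.array([0,0,1]))).round(2) for s in(-1,) for t in(-.07,0,.042)]
    print(n,'model cap R at -.07,0,.042:',P)
    for k in f: print(k,cap(f'pics/{k}.png',*win))
E
```

```text
side model cap R at -.07,0,.042: [array([366.14, 226.5 ]), array([365.76, 229.7 ]), array([365.44, 231.54])]
side0 (array([365.88372093, 226.25581395]), np.int32(43))
side20 (array([365.24390244, 229.29268293]), np.int32(41))
scene model cap R at -.07,0,.042: [array([347.54, 239.19]), array([347.08, 241.29]), array([346.73, 242.45])]
scene0 (array([347.47368421, 238.10526316]), np.int32(19))
scene21 (array([347.4375, 239.875 ]), np.int32(16))
```

In the side view the right end cap moved 3.0 px, against 3.2 px predicted for level. In the scene view it moved 1.8 px against 2.1 px. The bar is therefore level within about 0.01 rad, and I'll hand in.

```bash
python3 -c "
from station import env
s=env.read_state();print(s['clock'],s['contact_force'])
print(env.finish_job())"
```

```text
18.75 [ 0.18404077 -0.81401054 -0.10468684]
the job is handed in; nothing more can be done
None
```

I hung the big weight on the high right hook first. After the bar had swung over, I hung the small weight on the left hook. I then backed the gripper away and handed in at 18.75 s; no verdict was reported.

**Last checks**
- **Weights:** The pictures show both loops on their hooks with the tips inside. The two rear weights are still hanging.
- **Bystanders:** I saw no change in the decoys, tape measure or mug. The tin and pliers were partly out of the last views I looked at.
- **Level:** The shift of the right end cap puts the bar within about 0.01 rad of level (−0.004 from the side view, −0.011 from the scene view). The front tabs gave +0.013 rad.
- **Disagreement:** The rear tabs gave 0.047 rad. I discounted that figure because the right tab was cut off in the crop I measured from.
- **Forces:** While hanging the weights I read side forces of up to about 3 N. They were gone once each weight was released.

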